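# Lay the specimen vial down and poise the sprung forceps at their marked gap

### The job

Lay the red-capped specimen vial on its side in the white and blue cradle and let go of it. Then take the long sprung forceps off their rest by the black thumb grips, squeeze them until the tips stand at the red marks, 12 mm apart, and hold that gap steady with the forceps about level and the tips poised a few centimetres over the red cap for at least two seconds; the job finishes with you still holding them there. Never let the tips shut on each other, and do not disturb the other things on the bench.

Things in the scene. Friction and masses are not known exactly. Their poses are not given: they have to be found in the camera images.
- red_vial: specimen vial with a red cap, 40 to 85 g, starts upright on the bench: clear round body 28 mm in diameter and 96 mm long, with sand-coloured contents in its foot, then the cap, 25 mm in diameter and 22 mm long (118 mm in all). Origin at the centre of its foot; its z axis runs up its length to the cap.
- red_vial_mid (a point): point on the red-capped vial's axis, 48 mm from its foot: the middle of the clear body, a good place to grasp it.
- red_vial_cap (a point): centre of the red cap, on the vial's axis 107 mm from its foot.
- cradle: fixed cradle. White base 120 mm (its x) by 56 by 8 mm, origin under its centre, on the bench. Two blue V saddles, 8 mm thick, at x = +36 and -36 mm (64 mm free between them for fingers); sides slope 45 degrees, 41 mm across the top edges, which stand 48 to 51 mm above the bench. The vial lies along x, clear body on both saddles, cap overhanging at either end: either way round will do.
- cradle_bed (a point): point above the cradle's middle, 50 mm above the bench: the vial's axis passes here when it lies in the saddles, and red_vial_mid belongs here.
- rest: fixed grey rest for the forceps. Base 170 by 50 by 8 mm; two posts 14 mm thick with tops 45 mm above the bench, at x = -78 mm (28 mm wide) and x = +42 mm (39 mm wide); between the posts there is room for fingers above the base. 3 mm lips on the posts: lift straight up. Origin on the bench below the thumb grips, x along the forceps.
- forceps: long sprung forceps, 58 g, level on the rest. Origin on the underside midway between the thumb grips; x to the tips, y to the left blade, z up. Heel block 20 mm wide, 16 high, x -95 to -71 mm. White gauge leaf 3 mm thick along the underside, 9 mm wide, 31 mm wide from x 30 to 78 mm. Dark steel blades 3 mm wide, hinged at x -85 mm, sprung separately and equally; tips 36 mm apart when free.
- thumb_mid (a point): point midway between the two black thumb grips, 10 mm above the underside (55 mm above the bench on the rest): grasp here, fingers closing along y. Grips are flat, 34 mm long, 14 mm high; width over their outer faces about 42 mm free, 28 mm (then parallel) with the tips 12 mm apart, 21 mm with the tips shut. They push back 0 N when free, about 6.6 N each at the marks.
- tip_l (a point): inner face of the left (+y) blade's tip; the tip gap is the distance from here to tip_r.
- tip_r (a point): inner face of the right (-y) blade's tip.
- marks_mid (a point): point fixed on the forceps midway between the two red mark lines (centred 7.5 mm either side, 3 mm wide, on the gauge leaf below the tips), at the tips' height: 65 mm ahead of thumb_mid along x.
- white_vial: bystander: an equal vial with a white cap, upright on the bench, 118 mm tall, 28 mm in diameter; origin at its foot.
- dropper: bystander: small amber bottle with a red cap, 36 mm in diameter, 65 mm tall; origin at its foot.
- dish: bystander: closed flat glass dish, 88 mm in diameter, 14 mm high; origin at its underside's centre.
- beaker: bystander: glass beaker, 64 mm in diameter, 80 mm tall; origin at its foot.
- reagent: bystander: white bottle with a green cap, 64 mm in diameter, 140 mm tall; origin at its foot.
- marker: bystander: blue marker pen lying on the bench, about 130 mm long and 14 mm thick; origin under its middle.
Things that resemble listed ones, but are neither listed nor needed, are in the scene too. What is meant by the forceps is not yellow, and is the smaller of those in its own colour.

How it is judged:
By the outcome, as a careful person would: the job done as asked, in the order asked, and still so for the second after the job is handed in, while the arm keeps its last pose, push and grip.
It also fails if it takes over 58 s, if anything falls off the work surface, if the arm or the gripper's body presses on something with over 40 N, if the wrist force passes 120 N, or if a joint passes its speed limit or range.

### The arm

A 7-joint arm with a two-finger parallel gripper is mounted at the origin on the work surface. World frame = base frame: x ahead of the robot, y to its left, z up, the work surface at z = 0. Lengths are in m, angles in rad, forces in N, time in s.
With the tool pointing down it reaches from about 0.4 to 0.925 m from the base axis. Payload 4.1 kg.
Tool frame: the origin (TCP) lies between the finger pads; the fingertips stand 14 mm ahead of it and the grasp point (between the pads) lies 5 mm behind it (finger_overhang is the distance from the TCP to the fingertips, in m); z points along the fingers, x is the direction in which the jaws open and shut, and the axes are right-handed (so a half turn about z gives the same grasp; the last joint's range is limited). The gripper opens to 85 mm and grips with 20 to 120 N. Pads are 22 mm wide; open, the fingers measure 114 mm over their backs; the gripper's body (76 mm by 85 mm) begins 54 mm behind the grasp point. The pads swing forward as they close: fully open they stand 13 mm farther back than shut.
Start: joints at [1.119, 0.398, 0.045, 1.537, -0.019, 1.207, -0.051], TCP at [0.225, -0.61, 0.245] pointing down, gripper open.
Joint ranges: [-2.82, 2.82], [-0.49, 2.23], [-1.37, 1.46], [0, 2.46], [-1.36, 4.5], [0.23, 2], [-2.94, 2.94]. Speed limits (rad/s): [2.57, 2.57, 3.14, 3.14, 3.14, 3.14, 3.14].

### API

Orientations are given as a rotation vector (axis times angle).
In Python, from station import * gives the robot as it stands.
- The arm moves only by the tool jog_arm, never from a script. Its argument "steps" is a list of rows, each a list of 2 entries, a list of its own where there are three numbers: the shift along the tool's x, y, z normalised to -1 to 1, where 1 is 0.3 m, then the turn about the tool's z normalised to -1 to 1, where 1 is 60 degrees. A call has 1 to 5 rows; each row shifts and turns the pose as measured when the row begins, along the tool's axes as they then stand; what a row does not reach is not made up. A row lasts 1/12 s, in which the tool goes at most 41.7 mm and 7.16 degrees, less where a joint would pass 70% of its speed; a pose out of reach is approached as far as the arm can. A call with a number of a shift or a turn outside -1 to 1 is refused whole. A call with a gripper value outside its range is refused whole. "grip" is the closure, from 0 (fully open) to 1 (shut), set as the call begins (left out, the last holds). The fingers move at their own pace and stop on an object; "newtons" is the grip in N (left out, the last holds). Time passes only in rows, so rows that do not move let the fingers close. It gives the time, the measured TCP pose, the force and the opening at its end, in the units of the state.
- read_state(): the state, without advancing time (a new reading comes with each control period).
- camera(name): name is "scene" or "top" or "wrist"; returns the picture (420x560x3 uint8, red, green, blue); there is no depth.
- camera_params(name): a dict with "fx", "fy", "cx", "cy" (pixels), "T" (4x4, takes a point from camera to world coordinates). Camera axes: x right, y down, z forward; pixel columns grow to the right and rows downward; lengths in m; the calibration is good to about 2 mm. A picture is of the moment at which its call begins: read the wrist's pose just before it. camera_params takes no time and is no camera call; for the wrist camera it gives the pose at the moment of the call.
- job_done(): hands the job in, once; it reports no verdict.
Trained networks look in the newest picture that a camera, given by its name, has taken for a name from the list of things; names that differ only in an ending like _2 or _b are one class to them, and where a whole thing is asked for, a point or a joint stands for the part that bears it (a point fixed in the world has none). Each returns a list of dicts, best first, with "conf" (0 to 1); they miss things now and then, are a little off and sometimes report something else, mostly with a low value. They report only what shows in the picture. A call takes as long as a camera call. They do not tell look-alikes from the thing itself.
- find_in(thing, camera): "bbox" ([left, top, width, height] in pixels, round what is visible of it).
- outline_of(thing, camera): "pixels" (420x560 bool, what is visible of it) and "bbox" ([left, top, width, height] in pixels, round what is visible of it).
- landmark_of(thing, camera): "centre" ([column, row] in pixels: a listed point, or the origin of a listed thing).
The state is a dict: "time_s": time; "qpos": joint angles; "qvel": joint speeds; "effort": joint torques, N m; "ee_pos": TCP position; "orientation": TCP orientation; "force": force on the tool from outside, world axes, zero at the start; "torque": the same for the moment, N m; "width": finger opening in m.
Only numpy, scipy, OpenCV 4.12 (cv2) and the standard library are available. Lean on these libraries where they do the work, as an engineer would, in place of code of your own. Each camera call takes 0.05 s, during which the arm holds its last target.

## Working session

There is one attempt and no reset: what is moved stays moved. The work goes in short steps, Python scripts to look and compute and a tool call to move; the robot and the scene stay as the last step left them, time stands still between calls to the robot, and variables do not carry over. Pictures are saved under pics/ and viewed, and the job is handed in when it is done.

Besides the shell and the picture viewer there is one more tool, called by a JSON object that holds its "name" and its "arguments", one argument or row to a line. jog_arm: Moves the arm, as the interface text tells. Scaled input: -1 to 1 covers 0.3 m each way for a shift and 60 degrees each way for a turn. Its arguments: {"type":"object","properties":{"steps":{"type":"array"},"grip":{"type":"number"},"newtons":{"type":"number"}},"required":["steps"]}

```bash
mkdir -p pics; ls; python3 - <<'E'
from station import *
import cv2,numpy as np
s=read_state();print(s)
for n in("scene","top","wrist"):
    im=camera(n);cv2.imwrite(f"pics/{n}0.png",im[:,:,::-1]);p=camera_params(n);print(n,p)
E
```

```text
pics
{'time_s': 0.0, 'qpos': array([ 1.11900394,  0.39922008,  0.04502519,  1.5378516 , -0.01870014,
        1.2068976 , -0.05073112]), 'qvel': array([ 1.12043319e-03,  2.36158257e-04, -7.04559172e-04,  1.25830662e-03,
        4.56827347e-04, -9.21670608e-05,  1.49193238e-04]), 'effort': array([ 2.19941480e-04, -4.75127828e+01,  1.36469286e+00, -2.54224956e+01,
        1.15466933e-02,  9.38224577e-03,  5.79402169e-06]), 'ee_pos': array([ 0.2244105 , -0.60940035,  0.24425775]), 'orientation': array([-2.57604869,  1.79645367,  0.00263201]), 'force': array([-0.64008095, -0.57895185, -0.06678648]), 'torque': array([-0.00406271,  0.03964331, -0.01987828]), 'width': 0.08536998703091}
scene {'fx': 410.858525262757, 'fy': 410.858525262757, 'cx': 283.7107589202142, 'cy': 212.81890768324956, 'T': array([[-0.3031816 ,  0.70785048, -0.63798794,  1.27618601],
       [ 0.95284425,  0.23431316, -0.19283462,  0.15884725],
       [ 0.01299089, -0.66636705, -0.74551069,  0.96583762],
       [ 0.        ,  0.        ,  0.        ,  1.        ]])}
top {'fx': 494.4538763099231, 'fy': 494.4538763099231, 'cx': 272.6861108368779, 'cy': 208.15797942157027, 'T': array([[ 0.0362367 , -0.97704114,  0.20994646,  0.15619065],
       [-0.99933228, -0.03444381,  0.01219114, -0.06489163],
       [-0.00467989, -0.21024804, -0.97763687,  1.74719927],
       [ 0.        ,  0.        ,  0.        ,  1.        ]])}
wrist {'fx': 337.3327777579872, 'fy': 337.3327777579872, 'cx': 284.48755881280664, 'cy': 210.32920486818594, 'T': array([[ 0.34620444, -0.90349619, -0.25266008,  0.28866234],
       [-0.93815815, -0.33379371, -0.09187512, -0.58769738],
       [-0.00132752,  0.26884269, -0.96318318,  0.37338752],
       [ 0.        ,  0.        ,  0.        ,  1.        ]])}
```

View pics/scene0.png

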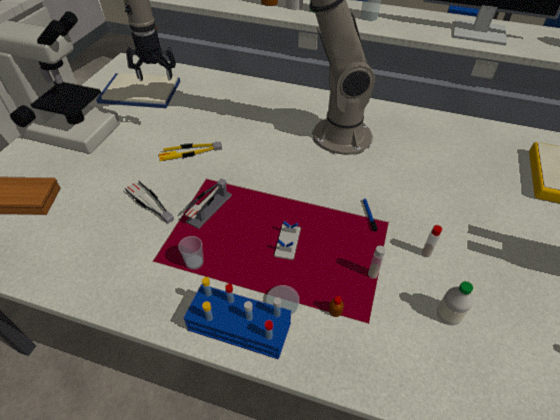

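View pics/top0.png

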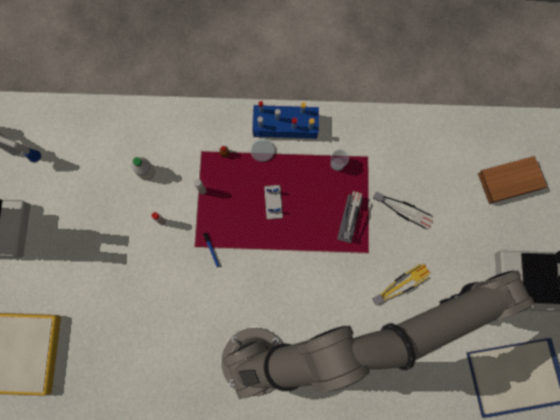

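View pics/wrist0.png

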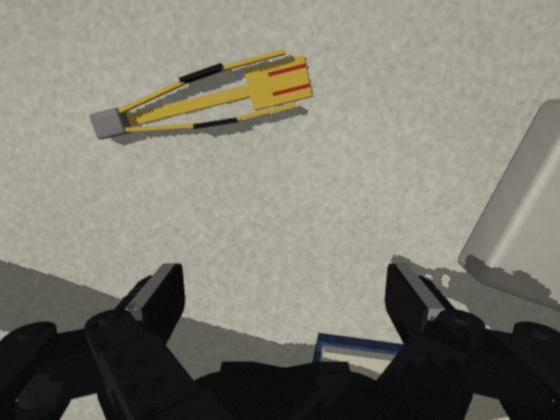

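The free-standing red-capped vial is at top (155,216) and scene (432,240). The dark forceps on the grey rest are at top (350,217), and a second, larger-looking dark pair lies off the rest at (403,210). The yellow pair is at (403,285).

```bash
cat > h.py <<'E'
from station import *
import cv2,numpy as np
from scipy.spatial.transform import Rotation as R
def ray(P,px):
    d=np.array([(px[0]-P['cx'])/P['fx'],(px[1]-P['cy'])/P['fy'],1.]);T=P['T'];d=T[:3,:3]@d
    return T[:3,3],d/np.linalg.norm(d)
def onz(P,px,z):
    o,d=ray(P,px);return o+d*(z-o[2])/d[2]
def tri(rays):
    A=np.zeros((3,3));b=np.zeros(3)
    for o,d in rays:
        M=np.eye(3)-np.outer(d,d);A+=M;b+=M@o
    x=np.linalg.solve(A,b);return x,[np.linalg.norm(np.cross(x-o,d)) for o,d in rays]
def proj(P,X):
    T=P['T'];c=T[:3,:3].T@(np.asarray(X)-T[:3,3]);return [P['cx']+P['fx']*c[0]/c[2],P['cy']+P['fy']*c[1]/c[2]]
def pose():
    s=read_state();return np.array(s['ee_pos']),R.from_rotvec(s['orientation']).as_matrix(),s
E
python3 - <<'E'
from h import *
np.set_printoptions(precision=4,suppress=True)
Z={'red_vial':0,'red_vial_cap':.107,'cradle_bed':.05,'cradle':0,'thumb_mid':.055,'marks_mid':.055,'rest':0,'dropper':0}
for t in('scene','top'):
    camera(t);P=camera_params(t)
    for k,z in Z.items():
        for r in landmark_of(k,t)[:4]:print(t,k,round(r['conf'],2),np.round(r['centre'],1),onz(P,r['centre'],z)[:2])
im=camera('top')[:,:,::-1]
cv2.imwrite('pics/c1.png',cv2.resize(im[150:260,300:440],None,fx=5,fy=5,interpolation=cv2.INTER_CUBIC))
im=camera('scene')[:,:,::-1]
cv2.imwrite('pics/c2.png',np.hstack([cv2.resize(im[170:240,110:240],None,fx=4,fy=4,interpolation=cv2.INTER_CUBIC),cv2.resize(im[215:285,410:460],None,fx=4,fy=4,interpolation=cv2.INTER_CUBIC)]))
E
```

```text
scene red_vial 0.78 [424.9 249.3] [0.4563 0.3464]
scene red_vial 0.74 [430.  241.7] [0.4226 0.3586]
scene red_vial 0.47 [199.6 215.9] [ 0.5445 -0.3363]
scene red_vial_cap 0.57 [435.6 231.9] [0.478  0.3484]
scene cradle_bed 0.67 [285.2 231.2] [ 0.5586 -0.0525]
scene cradle_bed 0.15 [364.9 215.8] [0.4277 0.1554]
scene cradle 0.67 [286.4 241.7] [ 0.5567 -0.0486]
scene cradle 0.25 [367.1 213.7] [0.3704 0.1602]
scene thumb_mid 0.93 [203.7 198.8] [ 0.5188 -0.3264]
scene thumb_mid 0.67 [186.8 151.6] [ 0.3336 -0.4759]
scene thumb_mid 0.58 [449.5 312.5] [0.6818 0.4098]
scene thumb_mid 0.55 [144.9 196.8] [ 0.5676 -0.5003]
scene marks_mid 0.89 [134.3 190.4] [ 0.5536 -0.5456]
scene marks_mid 0.76 [161.9 157.5] [ 0.3878 -0.5411]
scene marks_mid 0.61 [191.  210.3] [ 0.5739 -0.342 ]
scene rest 0.9 [207.8 213.3] [ 0.5265 -0.3167]
scene dropper 0.56 [333.  310.5] [0.7345 0.1344]
scene dropper 0.45 [278.1 302.9] [ 0.7578 -0.0085]
scene dropper 0.22 [429.1 244.5] [0.4342 0.3568]
top red_vial 0.42 [164.4 221. ] [0.4704 0.3446]
top red_vial 0.41 [355.3 210.2] [ 0.5344 -0.3413]
top red_vial_cap 0.63 [152.4 219.1] [0.4563 0.3606]
top cradle_bed 0.77 [271.6 196.9] [ 0.5611 -0.0384]
top thumb_mid 0.9 [352.3 210.1] [ 0.5225 -0.3221]
top thumb_mid 0.62 [401.8 283.1] [ 0.2756 -0.4901]
top thumb_mid 0.56 [403.2 211.6] [ 0.5234 -0.4996]
top marks_mid 0.75 [425.3 216.3] [ 0.5093 -0.5761]
top marks_mid 0.61 [421.6 271.2] [ 0.3182 -0.5581]
top marks_mid 0.54 [353.5 193.4] [ 0.5827 -0.3262]
top dropper 0.51 [223.4 152.8] [0.7346 0.147 ]
top dropper 0.16 [148.6 170.3] [0.6577 0.4183]
```

View pics/c1.png

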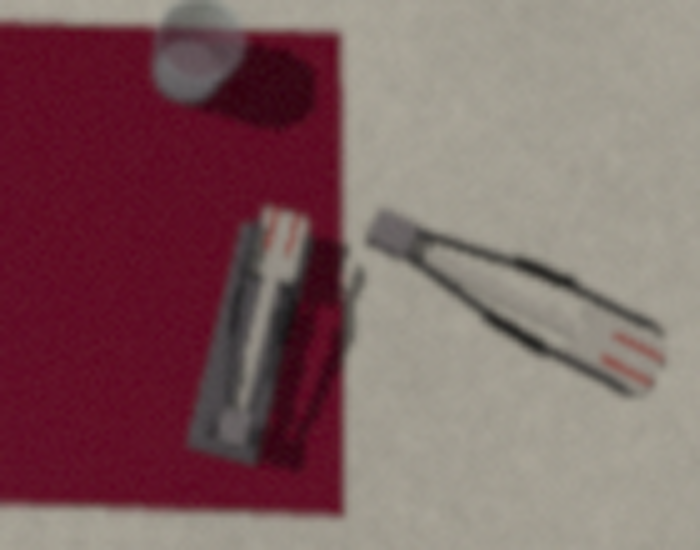

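View pics/c2.png

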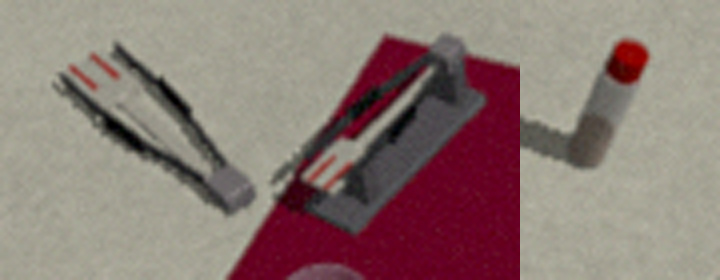

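Two things to settle here. The forceps on the rest (top crop, left) are clearly smaller than the dark pair at top (403,210), and they aren't yellow, so they're the ones meant. The free-standing vial at scene (432,240), with its red cap and sand-coloured foot, is the vial; the other red caps are on tubes in the rack (top 262,104 and 294,121) and on the dropper (223,152). Next I'll refine the positions by triangulating colour blobs.

```bash
python3 - <<'E'
from h import *
np.set_printoptions(precision=4,suppress=True)
I={t:camera(t) for t in('scene','top')};P={t:camera_params(t) for t in I}
def blob(t,f,box):
    x0,y0,x1,y1=box;h=I[t].astype(int)[y0:y1,x0:x1];m=f(h).astype(np.uint8)
    n,l,s,c=cv2.connectedComponentsWithStats(m);return [(c[i]+[x0,y0],s[i][4]) for i in range(1,n) if s[i][4]>3]
red=lambda h:(h[...,0]>110)&(h[...,1]<60)&(h[...,2]<60)
blue=lambda h:(h[...,2]>h[...,0]+35)&(h[...,2]>h[...,1]+15)
a=blob('scene',red,(415,215,455,270));b=blob('top',red,(140,200,180,235));print(a,b)
print('cap',tri([ray(P['scene'],a[0][0]),ray(P['top'],b[0][0])]))
print(blob('scene',blue,(265,210,310,265)));print(blob('top',blue,(255,180,290,225)))
p,Rm,s=pose();print(Rm)
v=[cv2.resize(I['scene'][205:275,255:320],None,fx=6,fy=6,interpolation=cv2.INTER_CUBIC),cv2.resize(I['top'][170:240,245:305],None,fx=6,fy=6,interpolation=cv2.INTER_CUBIC)]
cv2.imwrite('pics/c3.png',np.hstack(v)[:,:,::-1])
E
```

```text
[(array([437.6364, 228.6591]), np.int32(44))] [(array([154.7083, 215.4167]), np.int32(24))]
cap (array([0.4684, 0.3524, 0.1113]), [np.float64(0.0004167699020215188), np.float64(0.0004167699020214751)])
[(array([286.3684, 223.8421]), np.int32(19)), (array([293.9286, 225.2143]), np.int32(14)), (array([281. , 242.5]), np.int32(24)), (array([289.7143, 244.0714]), np.int32(14))]
[(array([275.1429, 189.5714]), np.int32(7)), (array([276.2857, 209.4286]), np.int32(7))]
[[ 0.3456 -0.9384 -0.    ]
 [-0.9384 -0.3456 -0.0001]
 [ 0.0001  0.0001 -1.    ]]
```

View pics/c3.png

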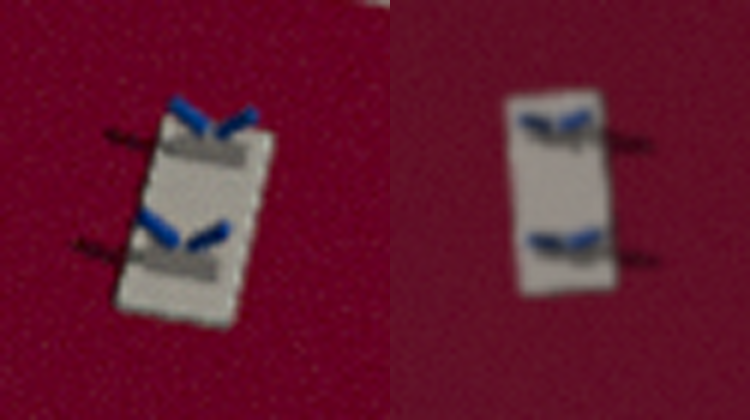

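```bash
cat >> h.py <<'E'
def go(X,yaw=None):
    """print needed shift in tool axes (norm units); yaw: world angle (deg) of tool y wanted"""
    p,Rm,s=pose();d=Rm.T@(np.asarray(X)-p)
    cur=np.degrees(np.arctan2(Rm[1,1],Rm[0,1]));
    print('tcp',p.round(4),'tooly ang',round(cur,2),'w',round(s['width'],4),'t',round(s['time_s'],2),'F',np.round(s['force'],2))
    msg='shift mm %s norm %s rows %.1f'%((d*1e3).round(1),(d/.3).round(4),np.linalg.norm(d)/.0417)
    if yaw is not None:
        t=(cur-yaw+180)%360-180   # + about tool z (down) = clockwise from above
        msg+=' turn deg %.2f norm %.4f rows %.1f'%(t,t/60,abs(t)/7.16)
    print(msg)
E
python3 - <<'E'
from h import *
np.set_printoptions(precision=4,suppress=True)
P=camera_params('top')
f=lambda x,y:(245+(x-390)/6,170+y/6)
c=[onz(P,f(*q),.008) for q in((503,95),(602,90),(618,290),(521,297))]
print(np.array(c),np.mean(c,0));d=(c[0]+c[1]-c[2]-c[3]);print(np.degrees(np.arctan2(d[1],d[0])),np.linalg.norm(d)/2)
P=camera_params('scene');f=lambda x,y:(255+x/6,205+y/6)
c=[onz(P,f(*q),.008) for q in((163,115),(273,132),(236,327),(114,307))]
print(np.array(c),np.mean(c,0));d=(c[2]+c[3]-c[0]-c[1]);print(np.degrees(np.arctan2(d[1],d[0])),np.linalg.norm(d)/2)
go([0.47,-0.2,0.25],-177)
E
```

```text
[[ 0.6115 -0.0081  0.008 ]
 [ 0.6167 -0.0679  0.008 ]
 [ 0.4937 -0.0815  0.008 ]
 [ 0.4874 -0.0238  0.008 ]] [ 0.5523 -0.0453  0.008 ]
6.772096119930568 0.1243632050427931
[[ 0.5022 -0.0793  0.008 ]
 [ 0.4955 -0.023   0.008 ]
 [ 0.6165 -0.0063  0.008 ]
 [ 0.6235 -0.0649  0.008 ]] [ 0.5594 -0.0434  0.008 ]
7.310194835142798 0.12209270332323538
tcp [ 0.2246 -0.61    0.2453] tooly ang -159.78 w 0.0854 t 1.25 F [-0.01 -0.69  1.01]
shift mm [-299.9 -372.    -4.7] norm [-0.9998 -1.2399 -0.0157] rows 11.5 turn deg 17.22 norm 0.2869 rows 2.4
```

{"name": "jog_arm", "arguments": {
  "steps": [
    [[-0.09,-0.11,-0.01],0.11],
    [[-0.09,-0.11,-0.01],0.11],
    [[-0.07,-0.12,-0.005],0],
    [[-0.07,-0.12,0],0],
    [[-0.07,-0.12,0],0]
  ]
}}

```text
time_s: 1.67
ee_pos: [0.3625, -0.4713, 0.2515]
orientation: [2.31, -2.115, -0.002]
force: [0.3, -0.7, 0.7]
width: 0.0857
```

{"name": "jog_arm", "arguments": {
  "steps": [
    [[-0.1,-0.09,0],0],
    [[-0.1,-0.09,0],0],
    [[-0.1,-0.09,0],0],
    [[-0.13,-0.03,0],0],
    [[-0.13,-0.03,0],0]
  ]
}}

```text
time_s: 2.08
ee_pos: [0.4552, -0.2897, 0.2505]
orientation: [2.315, -2.113, 0.01]
force: [0.2, -0.3, 0.3]
width: 0.0854
```

```bash
python3 - <<'E'
from h import *
go([0.468,0.352,0.25],-173)
E
```

```text
tcp [ 0.4552 -0.2897  0.2505] tooly ang -174.78 w 0.0854 t 2.08 F [ 0.25 -0.25  0.29]
shift mm [-637.9  -71.2   -5.5] norm [-2.1263 -0.2372 -0.0183] rows 15.4 turn deg -1.78 norm -0.0297 rows 0.2
```

{"name": "jog_arm", "arguments": {
  "steps": [
    [[-0.138,-0.0,0],-0.03],
    [[-0.138,0,0],0],
    [[-0.138,0,0],0],
    [[-0.138,0,0],0],
    [[-0.138,0,0],0]
  ]
}}

```text
time_s: 2.5
ee_pos: [0.433, -0.0827, 0.2494]
orientation: [2.355, -2.072, 0.017]
force: [0.5, -0.4, -0.4]
width: 0.0853
```

```bash
python3 - <<'E'
from h import *
go([0.468,0.352,0.25],-173)
P=camera_params('wrist');im=camera('wrist')
import pickle;pickle.dump((P,im),open('w1.pkl','wb'))
for X in([.5523,-.0453,.008],[.5594,-.0434,.008]):print(proj(P,X))
for r in landmark_of('cradle_bed','wrist')[:2]:print(r,onz(P,r['centre'],.05))
cv2.imwrite('pics/w1.png',im[:,:,::-1])
E
```

```text
tcp [ 0.433  -0.0827  0.2494] tooly ang -172.69 w 0.0853 t 2.5 F [ 0.52 -0.38 -0.4 ]
shift mm [-426.7  -90.1   -4.9] norm [-1.4223 -0.3003 -0.0165] rows 10.5 turn deg 0.31 norm 0.0052 rows 0.0
[np.float64(258.7715152476443), np.float64(60.83711054483899)]
[np.float64(257.65752109515506), np.float64(53.02418553274481)]
{'centre': [257.1, 52.6], 'conf': 0.96} [ 0.55295987 -0.04635896  0.05      ]
```

View pics/w1.png

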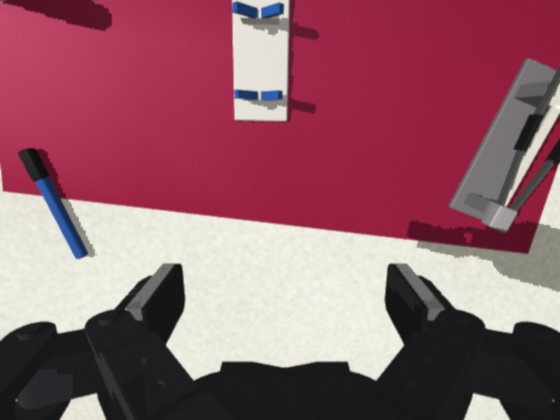

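{"name": "jog_arm", "arguments": {
  "steps": [
    [[-0.138,0,0],0],
    [[-0.138,0,0],0],
    [[-0.138,0,0],0],
    [[-0.138,0,0],0],
    [[-0.138,0,0],0]
  ]
}}

```text
time_s: 3.02
ee_pos: [0.4073, 0.118, 0.2488]
orientation: [2.351, -2.08, 0.027]
force: [0.8, -0.4, -0.2]
width: 0.0855
```

{"name": "jog_arm", "arguments": {
  "steps": [
    [[-0.138,0,0],0],
    [[-0.138,0,0],0],
    [[-0.138,0,0],0],
    [[-0.138,0,0],0],
    [[-0.138,0,0],0]
  ]
}}

```text
time_s: 3.43
ee_pos: [0.3827, 0.3251, 0.248]
orientation: [-2.345, 2.085, -0.036]
force: [0.1, 0.8, 0.5]
width: 0.0853
```

```bash
python3 - <<'E'
from h import *
go([0.468,0.352,0.25],-173)
P=camera_params('wrist');im=camera('wrist')
for z in(0,.118):print(proj(P,[.468,.352,z]))
for n,z in(('red_vial',0),('red_vial_cap',.107)):
  for r in landmark_of(n,'wrist')[:2]:print(n,r,onz(P,r['centre'],z))
cv2.imwrite('pics/w2.png',im[:,:,::-1])
E
```

```text
tcp [0.3827 0.3251 0.248 ] tooly ang -173.26 w 0.0853 t 3.43 F [0.13 0.81 0.53]
shift mm [-16.7 -87.8  -0.7] norm [-0.0558 -0.2928 -0.0022] rows 2.1 turn deg -0.26 norm -0.0044 rows 0.0
[np.float64(263.7991803064291), np.float64(101.2752192538198)]
[np.float64(256.66593192698076), np.float64(91.3903467643709)]
red_vial {'centre': [267.2, 103.6], 'conf': 0.71} [0.46607337 0.34814929 0.        ]
red_vial_cap {'centre': [261.2, 88.8], 'conf': 0.94} [0.4711024 0.3495637 0.107    ]
```

View pics/w2.png

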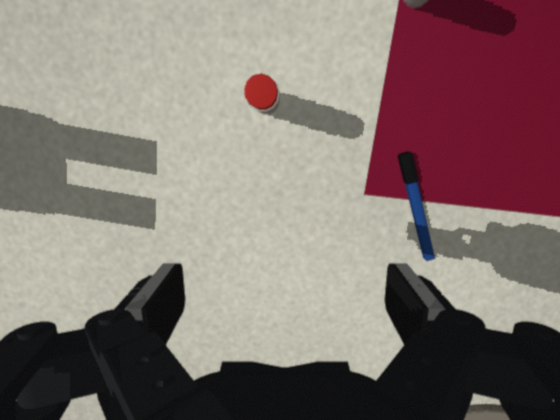

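```bash
cat >> h.py <<'E'
def tilt():
    p,Rm,s=pose();print('tool z',Rm[:,2].round(4))
E
python3 - <<'E'
from h import *
tilt();go([0.468,0.350,0.25],-173)
E
```

```text
tool z [ 0.017  -0.0106 -0.9998]
tcp [0.3814 0.327  0.2479] tooly ang -172.82 w 0.0852 t 3.58 F [ 0.65 -0.77 -0.55]
shift mm [-12.  -88.8  -0.9] norm [-0.0399 -0.2959 -0.0031] rows 2.1 turn deg 0.18 norm 0.0030 rows 0.0
```

{"name": "jog_arm", "arguments": {
  "steps": [
    [[-0.013,-0.1,0],0],
    [[-0.013,-0.1,0],0],
    [[-0.013,-0.1,0.0],0],
    [[0,0,0],0]
  ]
}}

```text
time_s: 3.92
ee_pos: [0.4736, 0.3446, 0.2478]
orientation: [2.353, -2.079, 0.041]
force: [-0.4, -1.1, 0.5]
width: 0.0854
```

```bash
python3 - <<'E'
from h import *
tilt();go([0.468,0.350,0.076],-173)
E
```

```text
tool z [ 0.0184 -0.0186 -0.9997]
tcp [0.4736 0.3446 0.2478] tooly ang -172.92 w 0.0854 t 3.92 F [-0.42 -1.11  0.49]
shift mm [ -9.7   7.6 171.6] norm [-0.0322  0.0255  0.5719] rows 4.1 turn deg 0.08 norm 0.0014 rows 0.0
```

{"name": "jog_arm", "arguments": {
  "steps": [
    [[-0.02,0.012,0.138],0],
    [[-0.012,0.012,0.138],0],
    [[0,0,0.12],0],
    [[0,0,0],0]
  ]
}}

```text
time_s: 4.25
ee_pos: [0.4763, 0.3446, 0.1281]
orientation: [-2.336, 2.095, -0.05]
force: [-1.4, -1.4, -0.7]
width: 0.0853
```

```bash
python3 - <<'E'
from h import *
tilt();go([0.468,0.350,0.076],-173)
P=camera_params('wrist');im=camera('wrist');cv2.imwrite('pics/w3.png',im[:,:,::-1])
for z in(0,.118):print(proj(P,[.468,.350,z]))
E
```

```text
tool z [ 0.0259 -0.0188 -0.9995]
tcp [0.4763 0.3446 0.1281] tooly ang -173.74 w 0.0853 t 4.25 F [-1.36 -1.43 -0.73]
shift mm [-7.4  8.9 51.8] norm [-0.0248  0.0297  0.1726] rows 1.3 turn deg -0.74 norm -0.0123 rows 0.1
[np.float64(271.04428782145044), np.float64(219.17805799810944)]
[np.float64(266.674851798418), np.float64(289.2624085353607)]
```

View pics/w3.png

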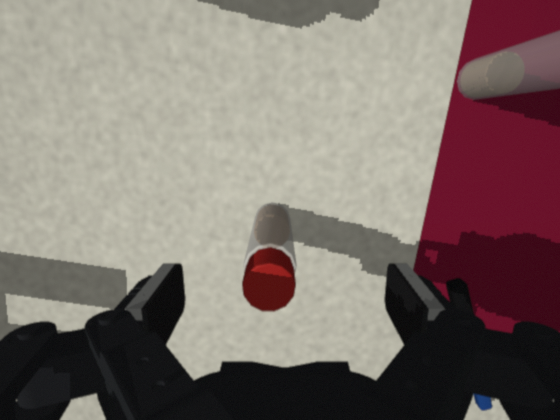

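{"name": "jog_arm", "arguments": {
  "steps": [
    [[-0.02,0.02,0.12],0],
    [[-0.005,0.005,0.055],0]
  ]
}}

```text
time_s: 4.47
ee_pos: [0.4767, 0.3528, 0.0847]
orientation: [-2.319, 2.09, -0.058]
force: [-1.3, -1.1, -0.5]
width: 0.0855
```

```bash
python3 - <<'E'
from h import *
tilt();go([0.470,0.349,0.076],-173)
E
```

```text
tool z [ 0.0405 -0.0104 -0.9991]
tcp [0.4767 0.3528 0.0847] tooly ang -174.05 w 0.0855 t 4.47 F [-1.31 -1.06 -0.46]
shift mm [2.9 7.4 8.5] norm [0.0098 0.0247 0.0283] rows 0.3 turn deg -1.05 norm -0.0176 rows 0.1
```

{"name": "jog_arm", "arguments": {
  "steps": [
    [[0.006,0.03,0.03],-0.018],
    [[0,0,0],0]
  ]
}}

```text
time_s: 4.63
ee_pos: [0.4699, 0.349, 0.0771]
orientation: [-2.336, 2.07, -0.061]
force: [-0.5, 0.2, 0.6]
width: 0.0853
```

```bash
python3 - <<'E'
from h import *
tilt();go([0.470,0.349,0.076],-173)
E
```

```text
tool z [ 0.0424 -0.0106 -0.999 ]
tcp [0.4699 0.349  0.0771] tooly ang -173.07 w 0.0853 t 4.63 F [-0.47  0.17  0.57]
shift mm [-0.  -0.   1.1] norm [-0.0002 -0.0001  0.0035] rows 0.0 turn deg -0.07 norm -0.0011 rows 0.0
```

{"name": "jog_arm", "arguments": {
  "steps": [
    [[0,0,0],0],
    [[0,0,0],0],
    [[0,0,0],0],
    [[0,0,0],0],
    [[0,0,0],0]
  ],
  "grip": 1,
  "newtons": 20
}}

```text
time_s: 5.05
ee_pos: [0.4772, 0.3513, 0.0871]
orientation: [-2.318, 2.066, -0.069]
force: [-0.5, -0.5, -1.1]
width: 0.0269
```

```bash
python3 - <<'E'
from h import *
tilt();go([0.470,0.349,0.076],-173)
P=camera_params('wrist');im=camera('wrist');cv2.imwrite('pics/w4.png',im[:,:,::-1])
E
```

```text
tool z [ 0.0566 -0.003  -0.9984]
tcp [0.4772 0.3513 0.0871] tooly ang -173.39 w 0.0269 t 5.05 F [-0.52 -0.54 -1.12]
shift mm [ 1.3  8.1 10.6] norm [0.0044 0.0269 0.0354] rows 0.3 turn deg -0.39 norm -0.0065 rows 0.1
```

View pics/w4.png

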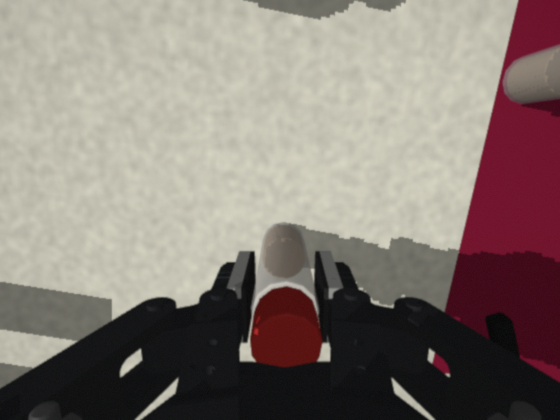

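```bash
python3 - <<'E'
from h import *
for i in range(4):
  p,Rm,s=pose();print(s['time_s'],p.round(4),Rm[:,2].round(4),s['qvel'].round(3),s['width']);camera('scene')
im=camera('scene');cv2.imwrite('pics/s4.png',cv2.resize(im[170:300,370:500],None,fx=4,fy=4,interpolation=cv2.INTER_CUBIC)[:,:,::-1])
E
```

```text
5.1 [0.4773 0.3513 0.087 ] [ 0.0567 -0.0029 -0.9984] [-0.004  0.01   0.     0.011  0.002 -0.004 -0.003] 0.02730809124006193
5.15 [0.4771 0.3513 0.0868] [ 0.0564 -0.0031 -0.9984] [-0.004 -0.    -0.003 -0.003  0.006  0.004 -0.   ] 0.027198549661893053
5.2 [0.4771 0.3513 0.0868] [ 0.0564 -0.0033 -0.9984] [-0.001  0.001  0.001 -0.     0.004  0.003 -0.001] 0.027197373721281913
5.25 [0.4771 0.3514 0.0868] [ 0.0565 -0.0033 -0.9984] [-0.002  0.001 -0.001 -0.002  0.001  0.002  0.001] 0.027158448613275283
```

View pics/s4.png

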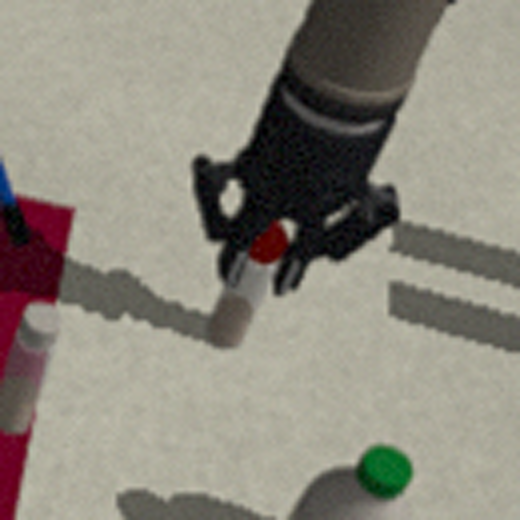

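{"name": "jog_arm", "arguments": {
  "steps": [
    [[0,0,0],0]
  ]
}}

```text
time_s: 5.43
ee_pos: [0.4772, 0.3515, 0.087]
orientation: [-2.319, 2.065, -0.069]
force: [0.3, -0.8, 0.6]
width: 0.0269
```

```bash
python3 - <<'E'
from h import *
for i in range(3):
  p,Rm,s=pose();print(s['time_s'],p.round(4),Rm[:,2].round(4),s['qvel'].round(3),s['width'],s['qpos'].round(3));camera('scene')
E
```

```text
5.4333 [0.4772 0.3515 0.087 ] [ 0.0567 -0.0033 -0.9984] [-0.002 -0.001  0.    -0.007 -0.001  0.002  0.001] 0.026920281733048265 [-0.258  0.501 -0.606  1.851  0.422  0.875 -2.528]
5.4833 [0.4771 0.3515 0.0869] [ 0.0565 -0.0033 -0.9984] [-0.001  0.004  0.     0.007 -0.005 -0.004  0.001] 0.027320106711913192 [-0.258  0.501 -0.606  1.851  0.422  0.874 -2.528]
5.5333 [0.4771 0.3515 0.0868] [ 0.0564 -0.0033 -0.9984] [-0.    -0.001  0.001 -0.001  0.001  0.001  0.001] 0.027176643833170182 [-0.258  0.501 -0.606  1.851  0.422  0.874 -2.528]
```

{"name": "jog_arm", "arguments": {
  "steps": [
    [[0,0,0.012],0],
    [[0,0.04,0.005],0]
  ]
}}

```text
time_s: 5.75
ee_pos: [0.4714, 0.3526, 0.0863]
orientation: [-2.31, 2.06, -0.076]
force: [3.3, -1.4, 8.0]
width: 0.0271
```

```bash
python3 - <<'E'
from h import *
im=camera('scene');im=camera('scene');cv2.imwrite('pics/s5.png',cv2.resize(im[170:300,370:500],None,fx=4,fy=4,interpolation=cv2.INTER_CUBIC)[:,:,::-1])
tilt();go([0.470,0.349,0.076],-173)
E
```

```text
tool z [ 6.530e-02  3.000e-04 -9.979e-01]
tcp [0.4686 0.3526 0.0862] tooly ang -173.28 w 0.0272 t 5.85 F [ 2.1  -1.04  8.92]
shift mm [ 3.7 -0.3 10.2] norm [ 0.0123 -0.001   0.0341] rows 0.3 turn deg -0.28 norm -0.0046 rows 0.0
```

View pics/s5.png

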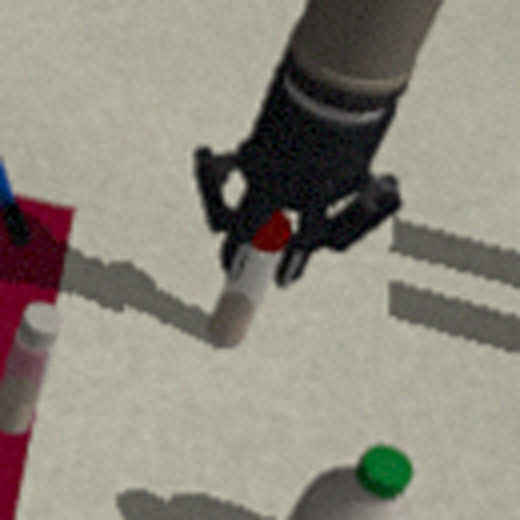

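{"name": "jog_arm", "arguments": {
  "steps": [
    [[0,0.06,0.0],0],
    [[0,0.06,0.005],0],
    [[0,0.055,0.015],0]
  ]
}}

```text
time_s: 6.1
ee_pos: [0.4266, 0.348, 0.082]
orientation: [-2.296, 2.054, -0.088]
force: [0.5, -3.4, 12.0]
width: 0.0276
```

```bash
python3 - <<'E'
from h import *
im=camera('scene');im=camera('scene');cv2.imwrite('pics/s6.png',cv2.resize(im[170:300,370:500],None,fx=4,fy=4,interpolation=cv2.INTER_CUBIC)[:,:,::-1])
tilt();go([0.470,0.349,0.076],-173)
E
```

```text
tool z [ 0.0776  0.0035 -0.997 ]
tcp [0.423  0.3474 0.0807] tooly ang -173.44 w 0.0274 t 6.2 F [-0.47 -1.26  9.91]
shift mm [  3.8 -46.4   8.4] norm [ 0.0126 -0.1547  0.0279] rows 1.1 turn deg -0.44 norm -0.0073 rows 0.1
```

View pics/s6.png

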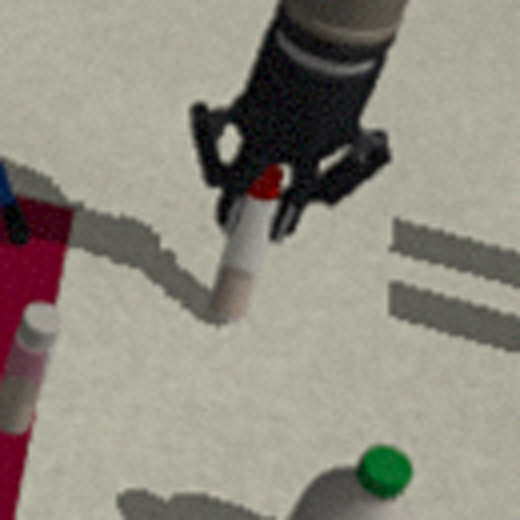

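{"name": "jog_arm", "arguments": {
  "steps": [
    [[0,0.055,0.03],0],
    [[0,0.05,0.04],0],
    [[0,0.04,0.05],0]
  ]
}}

```text
time_s: 6.45
ee_pos: [0.3865, 0.344, 0.0485]
orientation: [-2.292, 2.055, -0.098]
force: [-6.0, -2.2, 9.8]
width: 0.0273
```

```bash
python3 - <<'E'
from h import *
im=camera('scene');im=camera('scene');cv2.imwrite('pics/s7.png',cv2.resize(im[170:300,370:500],None,fx=4,fy=4,interpolation=cv2.INTER_CUBIC)[:,:,::-1])
tilt();go([0.470,0.349,0.076],-173)
E
```

```text
tool z [ 0.0827  0.0015 -0.9966]
tcp [0.383  0.3432 0.0456] tooly ang -173.5 w 0.0272 t 6.55 F [-4.41  0.06  5.6 ]
shift mm [  4.3 -89.3 -23.1] norm [ 0.0142 -0.2977 -0.0768] rows 2.2 turn deg -0.50 norm -0.0084 rows 0.1
```

View pics/s7.png

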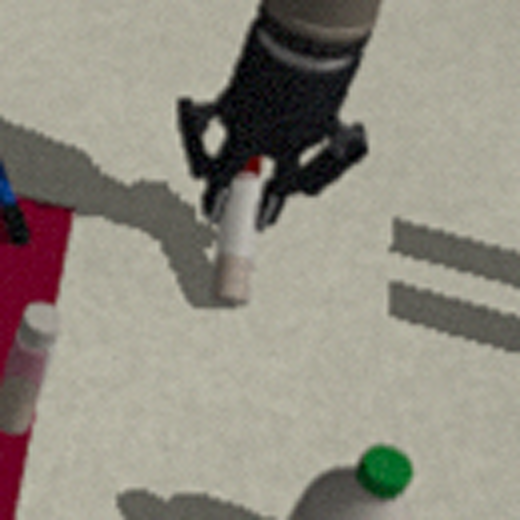

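{"name": "jog_arm", "arguments": {
  "steps": [
    [[0,0.025,0.05],0],
    [[0,0.0,0.035],0]
  ]
}}

```text
time_s: 6.72
ee_pos: [0.377, 0.3441, 0.0208]
orientation: [-2.3, 2.049, -0.094]
force: [-3.3, -0.7, 2.9]
width: 0.027
```

```bash
python3 - <<'E'
from h import *
im=camera('scene');im=camera('scene');cv2.imwrite('pics/s8.png',cv2.resize(im[170:300,370:500],None,fx=4,fy=4,interpolation=cv2.INTER_CUBIC)[:,:,::-1])
tilt();go([0.470,0.349,0.02],-173)
E
```

```text
tool z [ 0.0853  0.0043 -0.9963]
tcp [0.3786 0.3442 0.0205] tooly ang -173.42 w 0.0271 t 6.82 F [-0.92 -0.04  0.9 ]
shift mm [  5.7 -91.    8.3] norm [ 0.0189 -0.3033  0.0276] rows 2.2 turn deg -0.42 norm -0.0071 rows 0.1
```

View pics/s8.png

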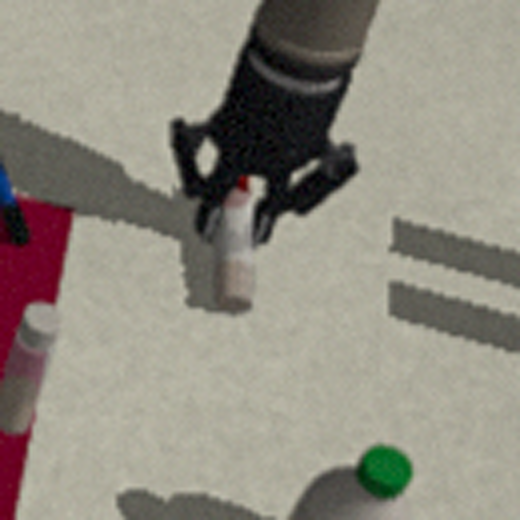

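{"name": "jog_arm", "arguments": {
  "steps": [
    [[0,0,0],0]
  ],
  "grip": 0.4
}}

```text
time_s: 6.9
ee_pos: [0.3789, 0.3442, 0.0202]
orientation: [-2.299, 2.05, -0.094]
force: [-0.6, -0.1, 0.3]
width: 0.0383
```

```bash
python3 - <<'E'
from h import *
for i in range(5):im=camera('scene')
im=camera('wrist');P=camera_params('wrist');cv2.imwrite('pics/w9.png',im[:,:,::-1])
for n,z in(('red_vial',0.014),('red_vial_cap',.014),('red_vial_mid',.014)):
  for r in landmark_of(n,'wrist')[:1]:print(n,r,onz(P,r['centre'],z))
tilt();go([0.470,0.349,0.02],-173)
E
```

```text
red_vial {'centre': [283.0, 112.2], 'conf': 0.77} [0.44934748 0.3511993  0.014     ]
red_vial_cap {'centre': [283.6, 350.5], 'conf': 0.74} [0.34401842 0.3389287  0.014     ]
red_vial_mid {'centre': [281.5, 225.8], 'conf': 0.95} [0.40257581 0.34652163 0.014     ]
tool z [ 0.0856  0.0045 -0.9963]
tcp [0.3789 0.3442 0.0206] tooly ang -173.45 w 0.0511 t 7.35 F [ 0.11 -0.18 -0.28]
shift mm [  5.6 -90.7   8.4] norm [ 0.0186 -0.3024  0.0281] rows 2.2 turn deg -0.45 norm -0.0075 rows 0.1
```

View pics/w9.png

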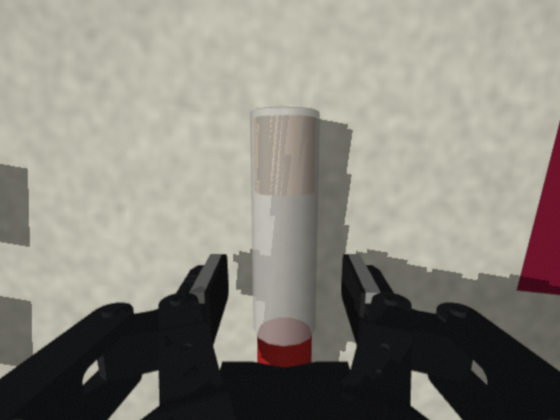

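{"name": "jog_arm", "arguments": {
  "steps": [
    [[0,-0.076,0.012],0],
    [[0,0,0],0]
  ]
}}

```text
time_s: 7.52
ee_pos: [0.4021, 0.347, 0.0194]
orientation: [-2.3, 2.048, -0.095]
force: [1.7, 0.7, 0.4]
width: 0.0511
```

```bash
python3 - <<'E'
from h import *
for i in range(2):im=camera('scene')
tilt();go([0.4018,0.3465,0.019],-173)
E
```

```text
tool z [ 0.0826  0.0031 -0.9966]
tcp [0.398  0.3467 0.0188] tooly ang -173.21 w 0.0514 t 7.62 F [ 0.37 -0.77 -0.29]
shift mm [ 0.7 -3.7  0.1] norm [ 0.0022 -0.0124  0.0005] rows 0.1 turn deg -0.21 norm -0.0035 rows 0.0
```

{"name": "jog_arm", "arguments": {
  "steps": [
    [[0.002,-0.013,0],0]
  ],
  "grip": 1,
  "newtons": 30
}}

```text
time_s: 7.7
ee_pos: [0.4007, 0.3465, 0.0189]
orientation: [-2.307, 2.047, -0.091]
force: [-0.2, 1.0, -0.4]
width: 0.0402
```

```bash
python3 - <<'E'
from h import *
for i in range(5):im=camera('scene')
im=camera('wrist');P=camera_params('wrist');cv2.imwrite('pics/w10.png',im[:,:,::-1])
tilt();go([0.555,-0.045,0.13],-173)
E
```

```text
tool z [ 0.0833  0.0031 -0.9965]
tcp [0.4022 0.3465 0.0194] tooly ang -173.21 w 0.0265 t 8.0 F [ 1.71 -0.56  0.96]
shift mm [ 407.5 -114.2  -98.7] norm [ 1.3584 -0.3808 -0.3291] rows 10.4 turn deg -0.21 norm -0.0035 rows 0.0
```

View pics/w10.png

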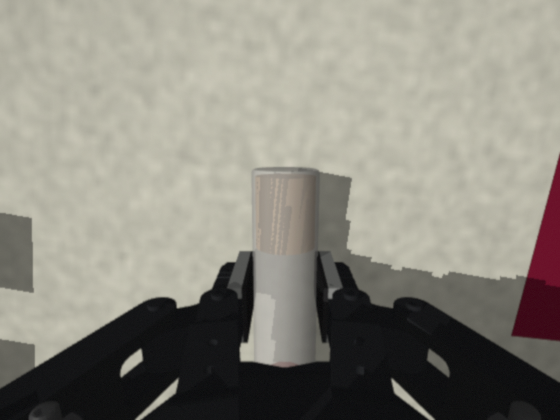

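{"name": "jog_arm", "arguments": {
  "steps": [
    [[0,0,-0.13],0],
    [[0,0,-0.138],0],
    [[0.05,-0.02,-0.12],0],
    [[0.09,-0.03,-0.1],0],
    [[0.12,-0.04,-0.05],0]
  ]
}}

```text
time_s: 8.42
ee_pos: [0.4162, 0.2764, 0.1825]
orientation: [-2.335, 2.033, -0.076]
force: [1.9, -0.6, -1.0]
width: 0.027
```

```bash
python3 - <<'E'
from h import *
im=camera('wrist');P=camera_params('wrist');cv2.imwrite('pics/w11.png',im[:,:,::-1])
tilt();go([0.555,-0.045,0.17],-173)
E
```

```text
tool z [ 0.0713 -0.0062 -0.9974]
tcp [0.4222 0.2668 0.1839] tooly ang -172.78 w 0.0271 t 8.47 F [ 2.4  -5.78  1.07]
shift mm [325.7 -91.4  25.2] norm [ 1.0856 -0.3046  0.0841] rows 8.1 turn deg 0.22 norm 0.0036 rows 0.0
```

View pics/w11.png

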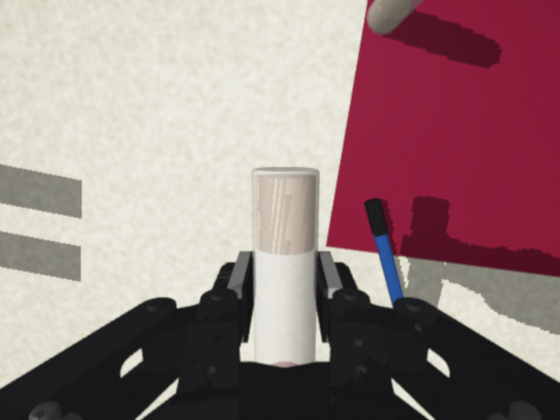

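{"name": "jog_arm", "arguments": {
  "steps": [
    [[0.13,-0.02,0],0],
    [[0.132,-0.035,0],0],
    [[0.132,-0.035,0],0],
    [[0.132,-0.035,0],0],
    [[0.132,-0.035,0],0]
  ]
}}

```text
time_s: 8.88
ee_pos: [0.4917, 0.0834, 0.1914]
orientation: [-2.33, 2.03, -0.089]
force: [1.4, 0.1, -0.4]
width: 0.0269
```

```bash
python3 - <<'E'
from h import *
tilt();go([0.557,-0.045,0.14],-173)
E
```

```text
tool z [ 7.640e-02 -3.000e-04 -9.971e-01]
tcp [0.4917 0.0834 0.1914] tooly ang -172.09 w 0.0269 t 8.88 F [ 1.38  0.08 -0.37]
shift mm [135.6 -43.   56.3] norm [ 0.452  -0.1433  0.1876] rows 3.7 turn deg 0.91 norm 0.0152 rows 0.1
```

{"name": "jog_arm", "arguments": {
  "steps": [
    [[0.125,-0.05,0.03],0.015],
    [[0.125,-0.05,0.04],0],
    [[0.12,-0.045,0.05],0],
    [[0.04,0,0.03],0]
  ]
}}

```text
time_s: 9.22
ee_pos: [0.5545, -0.0418, 0.1519]
orientation: [-2.304, 2.059, -0.1]
force: [-0.2, -1.2, -1.5]
width: 0.0266
```

```bash
python3 - <<'E'
from h import *
im=camera('wrist');im=camera('wrist');P=camera_params('wrist');cv2.imwrite('pics/w12.png',im[:,:,::-1])
tilt();go([0.557,-0.045,0.1],-173)
for x in((.036,0,.05),(-.036,0,.05),(.06,.028,.008),(.06,-.028,.008)):
  a=np.radians(7);print(proj(P,[.557+x[0]*np.cos(a)-x[1]*np.sin(a),-.045+x[0]*np.sin(a)+x[1]*np.cos(a),x[2]]))
E
```

```text
tool z [ 0.0753 -0.0041 -0.9972]
tcp [ 0.5513 -0.0394  0.1505] tooly ang -173.52 w 0.027 t 9.32 F [-0.58  0.31 -1.22]
shift mm [ 5.5 -1.3 50.8] norm [ 0.0184 -0.0044  0.1693] rows 1.2 turn deg -0.52 norm -0.0087 rows 0.1
[np.float64(288.80995342294966), np.float64(168.35596453764984)]
[np.float64(289.48562964528656), np.float64(267.12942284877977)]
[np.float64(252.1816645859625), np.float64(134.57690450227432)]
[np.float64(322.28182233267677), np.float64(133.92424302937803)]
```

View pics/w12.png

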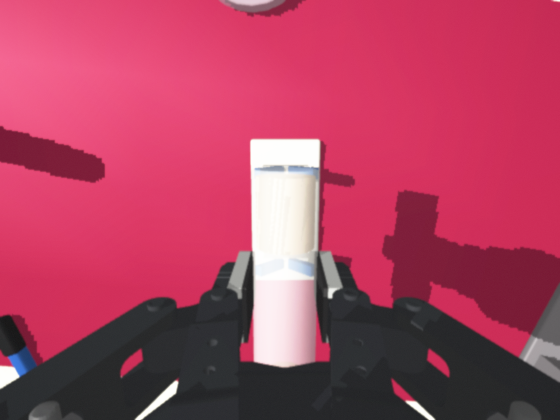

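```bash
python3 - <<'E'
from h import *
go([0.555,-0.0445,0.085],-173)
go([0.555,-0.0445,0.057],-173)
E
```

```text
tcp [ 0.5513 -0.0394  0.1505] tooly ang -173.52 w 0.027 t 9.32 F [-0.58  0.31 -1.22]
shift mm [ 4.6  1.7 65.6] norm [0.0154 0.0057 0.2186] rows 1.6 turn deg -0.52 norm -0.0087 rows 0.1
tcp [ 0.5513 -0.0394  0.1505] tooly ang -173.52 w 0.027 t 9.32 F [-0.58  0.31 -1.22]
shift mm [ 4.3  3.8 93.5] norm [0.0142 0.0127 0.3117] rows 2.2 turn deg -0.52 norm -0.0087 rows 0.1
```

{"name": "jog_arm", "arguments": {
  "steps": [
    [[0.008,0.003,0.11],-0.009],
    [[0.007,0.003,0.1],0],
    [[0,0,0.0],0]
  ]
}}

```text
time_s: 9.57
ee_pos: [0.5551, -0.0407, 0.087]
orientation: [-2.316, 2.045, -0.092]
force: [-0.9, 0.3, -1.8]
width: 0.027
```

```bash
python3 - <<'E'
from h import *
im=camera('scene');im=camera('wrist');P=camera_params('wrist');cv2.imwrite('pics/w13.png',im[:,:,::-1])
tilt();go([0.555,-0.0445,0.057],-173)
E
```

```text
tool z [ 0.0843 -0.002  -0.9964]
tcp [ 0.5579 -0.0401  0.0911] tooly ang -172.81 w 0.0268 t 9.67 F [-0.47  0.06  0.52]
shift mm [ 3.6  6.2 33.8] norm [0.0119 0.0207 0.1126] rows 0.8 turn deg 0.19 norm 0.0031 rows 0.0
```

View pics/w13.png

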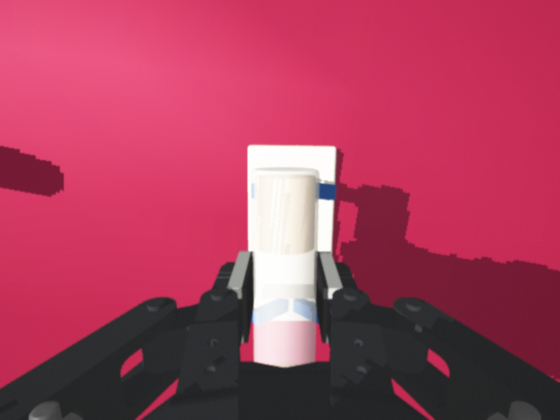

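{"name": "jog_arm", "arguments": {
  "steps": [
    [[0.012,0.015,0.06],0],
    [[0.0,0.006,0.045],0]
  ]
}}

```text
time_s: 9.83
ee_pos: [0.5593, -0.0417, 0.0651]
orientation: [-2.311, 2.032, -0.112]
force: [-1.0, 0.1, -1.0]
width: 0.0265
```

```bash
python3 - <<'E'
from h import *
im=camera('scene');im=camera('wrist');P=camera_params('wrist');cv2.imwrite('pics/w14.png',im[:,:,::-1])
tilt();go([0.555,-0.0445,0.056],-173)
E
```

```text
tool z [ 9.450e-02 -5.000e-04 -9.955e-01]
tcp [ 0.5592 -0.0407  0.0646] tooly ang -172.55 w 0.0267 t 9.93 F [-0.49 -0.02 -0.86]
shift mm [3.1 5.4 8.2] norm [0.0104 0.0181 0.0272] rows 0.2 turn deg 0.45 norm 0.0074 rows 0.1
```

View pics/w14.png

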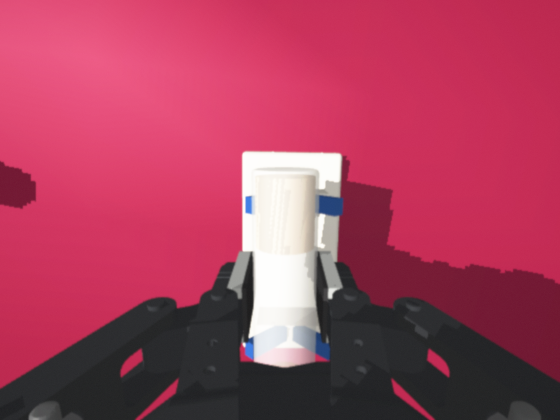

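{"name": "jog_arm", "arguments": {
  "steps": [
    [[0.016,0.018,0.012],0.007]
  ]
}}

```text
time_s: 10.02
ee_pos: [0.5572, -0.0441, 0.063]
orientation: [-2.304, 2.033, -0.114]
force: [0.4, 1.0, -0.1]
width: 0.0268
```

```bash
python3 - <<'E'
from h import *
im=camera('scene');im=camera('scene');im=camera('wrist');P=camera_params('wrist');cv2.imwrite('pics/w15.png',im[100:400,180:400,::-1])
tilt();go([0.555,-0.0445,0.056],-173)
E
```

```text
tool z [ 0.0956 -0.0012 -0.9954]
tcp [ 0.555  -0.0466  0.0617] tooly ang -173.0 w 0.0268 t 10.17 F [ 0.29 -0.87 -1.24]
shift mm [-2.1  0.2  5.6] norm [-0.007   0.0008  0.0188] rows 0.1 turn deg -0.00 norm -0.0000 rows 0.0
```

View pics/w15.png

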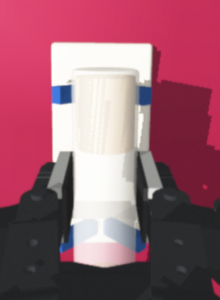

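{"name": "jog_arm", "arguments": {
  "steps": [
    [[-0.006,0,0.017],0]
  ]
}}

```text
time_s: 10.25
ee_pos: [0.5564, -0.0453, 0.0581]
orientation: [-2.301, 2.04, -0.116]
force: [0.5, 0.2, -0.9]
width: 0.0271
```

```bash
python3 - <<'E'
from h import *
im=camera('scene');im=camera('scene')
tilt();go([0.555,-0.0445,0.056],-173)
E
```

```text
tool z [ 0.0958 -0.001  -0.9954]
tcp [ 0.5553 -0.0445  0.0567] tooly ang -172.99 w 0.0264 t 10.35 F [ 0.56  0.28 -0.66]
shift mm [-0.   0.4  0.6] norm [-0.      0.0012  0.0021] rows 0.0 turn deg 0.01 norm 0.0001 rows 0.0
```

{"name": "jog_arm", "arguments": {
  "steps": [
    [[0,0,0.007],0]
  ]
}}

```text
time_s: 10.43
ee_pos: [0.5558, -0.0446, 0.0553]
orientation: [-2.304, 2.039, -0.113]
force: [-6.0, -2.2, 18.6]
width: 0.0269
```

```bash
python3 - <<'E'
from h import *
im=camera('scene');im=camera('scene');cv2.imwrite('pics/s16.png',cv2.resize(im[190:280,235:345],None,fx=6,fy=6,interpolation=cv2.INTER_CUBIC)[:,:,::-1])
tilt();go([0.555,-0.0445,0.056],-173)
E
```

```text
tool z [ 0.0961 -0.0017 -0.9954]
tcp [ 0.5559 -0.0448  0.0553] tooly ang -173.05 w 0.0267 t 10.53 F [-1.08 -0.47  4.7 ]
shift mm [-0.4  0.8 -0.7] norm [-0.0012  0.0025 -0.0025] rows 0.0 turn deg -0.05 norm -0.0008 rows 0.0
```

View pics/s16.png

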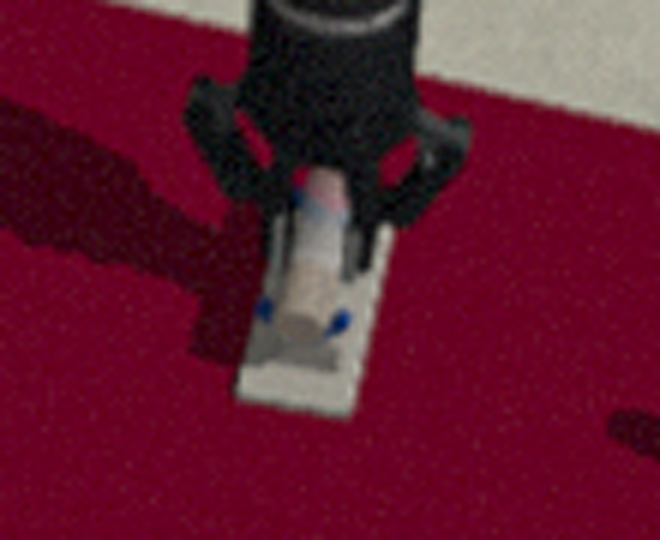

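{"name": "jog_arm", "arguments": {
  "steps": [
    [[0,0,0],0]
  ],
  "grip": 0.3
}}

```text
time_s: 10.62
ee_pos: [0.5562, -0.0447, 0.0557]
orientation: [-2.303, 2.04, -0.114]
force: [1.1, 0.6, 0.4]
width: 0.0379
```

```bash
python3 - <<'E'
from h import *
for i in range(5):im=camera('scene')
im=camera('wrist');P=camera_params('wrist');cv2.imwrite('pics/w17.png',im[100:400,180:400,::-1])
tilt();go([0.555,-0.0445,0.18],-173)
E
```

```text
tool z [ 0.096  -0.0015 -0.9954]
tcp [ 0.5558 -0.0447  0.0552] tooly ang -173.04 w 0.0597 t 10.92 F [-0.43 -0.38  0.05]
shift mm [   1.4  -11.1 -124.3] norm [ 0.0045 -0.0369 -0.4143] rows 3.0 turn deg -0.04 norm -0.0007 rows 0.0
```

View pics/w17.png

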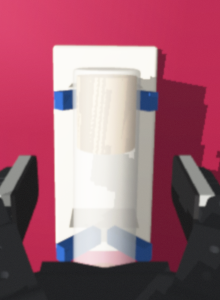

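{"name": "jog_arm", "arguments": {
  "steps": [
    [[0,-0.012,-0.13],0],
    [[0,-0.012,-0.135],0],
    [[0.08,0,-0.1],0.1],
    [[0.13,0,-0.04],0.11],
    [[0.136,0.0,0],0.1]
  ],
  "grip": 0
}}

```text
time_s: 11.33
ee_pos: [0.5515, -0.137, 0.1795]
orientation: [-1.947, 2.367, -0.081]
force: [0.5, -1.1, 0.0]
width: 0.0852
```

```bash
python3 - <<'E'
from h import *
tilt();go([0.46,-0.30,0.2],164)
print(pose()[2]['qpos'])
im=camera('top');cv2.imwrite('pics/t18.png',cv2.resize(im[150:260,220:390],None,fx=4,fy=4,interpolation=cv2.INTER_CUBIC)[:,:,::-1])
E
```

```text
tool z [ 0.0912  0.0072 -0.9958]
tcp [ 0.5515 -0.137   0.1795] tooly ang 168.82 w 0.0852 t 11.33 F [ 0.47 -1.09  0.02]
shift mm [177.   56.1 -29.9] norm [ 0.59    0.187  -0.0997] rows 4.5 turn deg 4.82 norm 0.0804 rows 0.7
[ 0.50279088  0.28432371 -0.38208773  1.86887311  0.10683613  0.92077727
 -1.68640359]
```

View pics/t18.png

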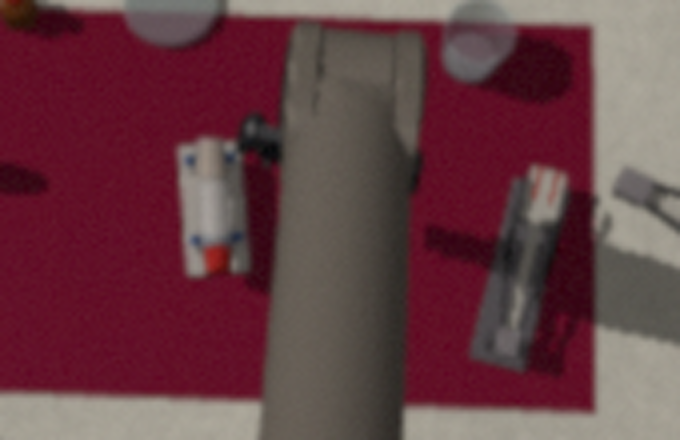

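{"name": "jog_arm", "arguments": {
  "steps": [
    [[0.12,0.055,-0.02],0.08],
    [[0.12,0.055,-0.02],0],
    [[0.12,0.055,-0.02],0],
    [[0.11,0.05,-0.02],0],
    [[0,0,0],0]
  ]
}}

```text
time_s: 11.8
ee_pos: [0.4469, -0.2678, 0.1923]
orientation: [-1.819, 2.471, -0.086]
force: [-0.4, -0.6, -1.3]
width: 0.0853
```

```bash
python3 - <<'E'
from h import *
camera('scene');im=camera('wrist');P=camera_params('wrist');cv2.imwrite('pics/w19.png',im[:,:,::-1])
import pickle;pickle.dump((P,im),open('w19.pkl','wb'))
tilt();go([0.52,-0.325,0.05],164)
for n,z in(('thumb_mid',.055),('marks_mid',.055),('tip_l',.055),('tip_r',.055),('rest',0),('forceps',.045)):
  for r in landmark_of(n,'wrist')[:3]:print(n,r,onz(P,r['centre'],z))
E
```

```text
tool z [ 0.0941  0.0018 -0.9956]
tcp [ 0.4513 -0.2622  0.1922] tooly ang 163.03 w 0.0853 t 11.9 F [0.58 0.81 0.11]
shift mm [ 44.3 -71.  147.9] norm [ 0.1477 -0.2366  0.4932] rows 4.1 turn deg -0.97 norm -0.0161 rows 0.1
thumb_mid {'centre': [337.3, 121.2], 'conf': 0.79} [ 0.51435487 -0.3215093   0.055     ]
thumb_mid {'centre': [551.5, 24.8], 'conf': 0.75} [ 0.53490389 -0.48802654  0.055     ]
marks_mid {'centre': [335.9, 28.6], 'conf': 0.65} [ 0.57899946 -0.33795641  0.055     ]
tip_l {'centre': [309.6, 29.9], 'conf': 0.87} [ 0.58393852 -0.31910415  0.055     ]
tip_l {'centre': [358.2, 27.7], 'conf': 0.69} [ 0.57469829 -0.35382684  0.055     ]
tip_l {'centre': [338.1, 121.4], 'conf': 0.49} [ 0.51402901 -0.32206277  0.055     ]
tip_r {'centre': [309.6, 29.9], 'conf': 0.87} [ 0.58393852 -0.31910415  0.055     ]
tip_r {'centre': [358.2, 27.7], 'conf': 0.69} [ 0.57469829 -0.35382684  0.055     ]
tip_r {'centre': [338.1, 121.4], 'conf': 0.49} [ 0.51402901 -0.32206277  0.055     ]
rest {'centre': [331.9, 125.1], 'conf': 0.89} [ 0.51445058 -0.32341513  0.        ]
rest {'centre': [337.6, 118.9], 'conf': 0.6} [ 0.51833758 -0.32997944  0.        ]
forceps {'centre': [537.9, 28.1], 'conf': 0.85} [ 0.53673378 -0.48555929  0.045     ]
forceps {'centre': [334.1, 120.8], 'conf': 0.72} [ 0.51577753 -0.32052439  0.045     ]
```

View pics/w19.png

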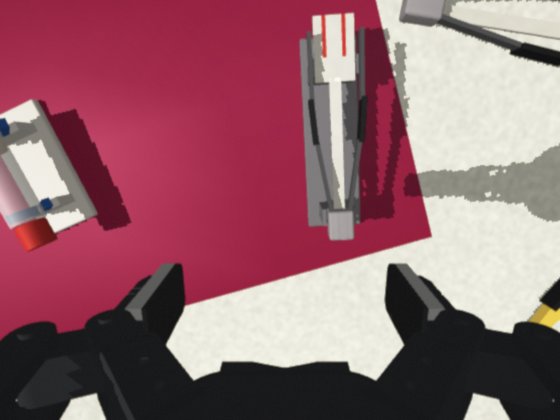

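```bash
python3 - <<'E'
from h import *
import pickle;P,im=pickle.load(open('w19.pkl','rb'))
H=onz(P,(341,224),.061);G=onz(P,(337.5,121),.058);M=onz(P,(335,27),.055-.007);M2=onz(P,(335,36),.048);print(H,G,M)
for a,b in((H,G),(H,M),(G,M)):
  d=b-a;print(np.degrees(np.arctan2(d[1],d[0])),np.linalg.norm(d[:2]))
go([0.47,-0.312,0.13],166)
E
```

```text
[ 0.43597237 -0.30255777  0.061     ] [ 0.51434237 -0.32127719  0.058     ] [ 0.58221677 -0.33899913  0.048     ]
-13.433930609207783 0.08057465202472786
-13.992081581117418 0.15071628044266394
-14.633181341136762 0.07014984293445771
tcp [ 0.4536 -0.2592  0.1922] tooly ang 163.45 w 0.0855 t 12.2 F [-0.55 -0.1  -0.53]
shift mm [ 47.9 -25.   63.3] norm [ 0.1597 -0.0834  0.2111] rows 2.0 turn deg -2.55 norm -0.0424 rows 0.4
```

{"name": "jog_arm", "arguments": {
  "steps": [
    [[0.06,-0.03,0.07],-0.04],
    [[0.06,-0.035,0.07],0],
    [[0.04,-0.02,0.06],0],
    [[0,0,0],0]
  ]
}}

```text
time_s: 12.53
ee_pos: [0.4773, -0.3095, 0.1333]
orientation: [-1.899, 2.4, -0.092]
force: [-1.1, -0.7, -0.2]
width: 0.0852
```

```bash
python3 - <<'E'
from h import *
camera('scene');im=camera('wrist');P=camera_params('wrist');cv2.imwrite('pics/w20.png',im[:,:,::-1])
import pickle;pickle.dump((P,im),open('w20.pkl','wb'))
tilt();go([0.515,-0.322,0.05],166)
for n,z in(('thumb_mid',.055),('marks_mid',.055),('rest',0)):
  for r in landmark_of(n,'wrist')[:1]:print(n,r,onz(P,r['centre'],z))
E
```

```text
tool z [ 0.1023  0.002  -0.9948]
tcp [ 0.4785 -0.3077  0.136 ] tooly ang 166.72 w 0.0853 t 12.63 F [ 0.41 -0.71 -0.06]
shift mm [  7.8 -30.1  89.2] norm [ 0.0259 -0.1005  0.2974] rows 2.3 turn deg 0.72 norm 0.0120 rows 0.1
thumb_mid {'centre': [298.2, 177.7], 'conf': 0.73} [ 0.51464475 -0.32455169  0.055     ]
marks_mid {'centre': [299.2, 68.7], 'conf': 0.56} [ 0.57871539 -0.33961388  0.055     ]
rest {'centre': [299.2, 174.8], 'conf': 0.77} [ 0.5124397  -0.32572274  0.        ]
```

View pics/w20.png

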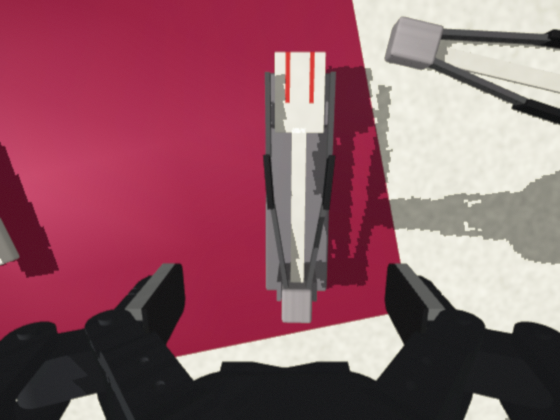

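{"name": "jog_arm", "arguments": {
  "steps": [
    [[0.02,-0.04,0.1],0.012]
  ]
}}

```text
time_s: 12.87
ee_pos: [0.4947, -0.3172, 0.1147]
orientation: [-1.884, 2.404, -0.113]
force: [1.1, -1.7, 0.8]
width: 0.0859
```

```bash
python3 - <<'E'
from h import *
camera('scene');camera('scene');camera('scene')
tilt();go([0.5151,-0.324,0.05],166)
E
```

```text
tool z [ 0.1027  0.0016 -0.9947]
tcp [ 0.4918 -0.3152  0.1084] tooly ang 166.11 w 0.0854 t 13.02 F [ 0.08 -0.4  -0.04]
shift mm [  4.5 -18.8  60.4] norm [ 0.015  -0.0626  0.2014] rows 1.5 turn deg 0.11 norm 0.0018 rows 0.0
```

{"name": "jog_arm", "arguments": {
  "steps": [
    [[0.013,-0.055,0.1],0]
  ]
}}

```text
time_s: 13.1
ee_pos: [0.5108, -0.3242, 0.0854]
orientation: [-1.885, 2.406, -0.106]
force: [0.4, -0.7, 0.5]
width: 0.0853
```

```bash
python3 - <<'E'
from h import *
camera('scene');camera('scene')
im=camera('wrist');P=camera_params('wrist');cv2.imwrite('pics/w21.png',im[:,:,::-1])
import pickle;pickle.dump((P,im),open('w21.pkl','wb'))
tilt();go([0.5151,-0.324,0.05],166)
for n,z in(('thumb_mid',.055),('marks_mid',.055),('rest',0)):
  for r in landmark_of(n,'wrist')[:1]:print(n,r,onz(P,r['centre'],z))
E
```

```text
tool z [ 0.1005  0.0036 -0.9949]
tcp [ 0.5094 -0.3218  0.0794] tooly ang 166.16 w 0.0853 t 13.25 F [-1.96  0.51 -0.28]
shift mm [ 1.6 -3.2 29.8] norm [ 0.0052 -0.0105  0.0994] rows 0.7 turn deg 0.16 norm 0.0027 rows 0.0
thumb_mid {'centre': [289.5, 259.9], 'conf': 0.62} [ 0.51152526 -0.32567001  0.055     ]
marks_mid {'centre': [286.4, 116.4], 'conf': 0.65} [ 0.5783175  -0.34025066  0.055     ]
rest {'centre': [288.5, 229.8], 'conf': 0.7} [ 0.51394088 -0.32487655  0.        ]
```

View pics/w21.png

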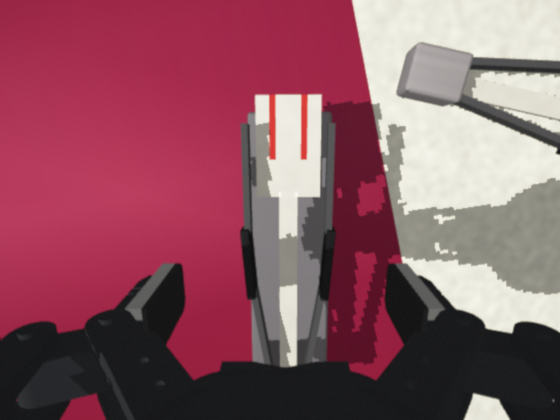

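{"name": "jog_arm", "arguments": {
  "steps": [
    [[0.0075,-0.005,0.098],0]
  ]
}}

```text
time_s: 13.48
ee_pos: [0.5177, -0.328, 0.0593]
orientation: [-1.884, 2.403, -0.116]
force: [1.0, -0.1, 0.7]
width: 0.0857
```

```bash
python3 - <<'E'
from h import *
camera('scene');camera('scene');camera('scene')
im=camera('wrist');P=camera_params('wrist');cv2.imwrite('pics/w22.png',im[:,:,::-1])
tilt();go([0.514,-0.3245,0.05],166)
E
```

```text
tool z [ 1.040e-01  3.000e-04 -9.946e-01]
tcp [ 0.5136 -0.3255  0.0536] tooly ang 166.11 w 0.0854 t 13.68 F [ 0.39 -0.01 -0.55]
shift mm [-1.   0.2  3.6] norm [-0.0032  0.0006  0.0121] rows 0.1 turn deg 0.11 norm 0.0018 rows 0.0
```

View pics/w22.png

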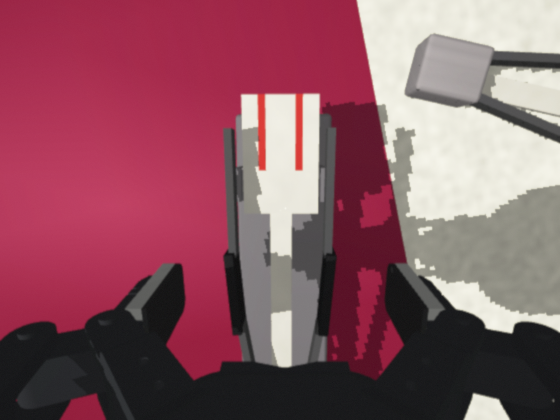

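{"name": "jog_arm", "arguments": {
  "steps": [
    [[-0.004,0,0.013],0]
  ]
}}

```text
time_s: 13.77
ee_pos: [0.515, -0.3252, 0.0518]
orientation: [-1.885, 2.406, -0.103]
force: [0.5, -0.9, 0.3]
width: 0.0852
```

```bash
python3 - <<'E'
from h import *
camera('scene');camera('scene');camera('scene')
tilt();go([0.514,-0.3245,0.05],166)
E
```

```text
tool z [ 1.049e-01 -3.000e-04 -9.945e-01]
tcp [ 0.5146 -0.3243  0.0507] tooly ang 166.12 w 0.0855 t 13.92 F [0.09 0.57 0.66]
shift mm [0.3 0.6 0.6] norm [0.0011 0.0019 0.0021] rows 0.0 turn deg 0.12 norm 0.0020 rows 0.0
```

{"name": "jog_arm", "arguments": {
  "steps": [
    [[0,0,0],0]
  ],
  "grip": 0.45,
  "newtons": 20
}}

```text
time_s: 14.0
ee_pos: [0.5147, -0.3244, 0.0513]
orientation: [-1.886, 2.406, -0.101]
force: [0.4, 0.4, 0.2]
width: 0.0759
```

```bash
python3 - <<'E'
from h import *
for i in range(6):
  camera('scene');print(read_state()['width'])
im=camera('wrist');P=camera_params('wrist');cv2.imwrite('pics/w23.png',im[:,:,::-1])
tilt();go([0.514,-0.3245,0.05],166)
E
```

```text
0.06893330047047462
0.061309534652654915
0.054173644430788065
0.04765355040368991
0.046816759103241956
0.046878231612344494
tool z [ 1.048e-01 -3.000e-04 -9.945e-01]
tcp [ 0.5145 -0.3243  0.0507] tooly ang 166.12 w 0.0467 t 14.35 F [-0.18 -0.52 -0.34]
shift mm [0.3 0.5 0.6] norm [0.0011 0.0017 0.0021] rows 0.0 turn deg 0.12 norm 0.0020 rows 0.0
```

View pics/w23.png

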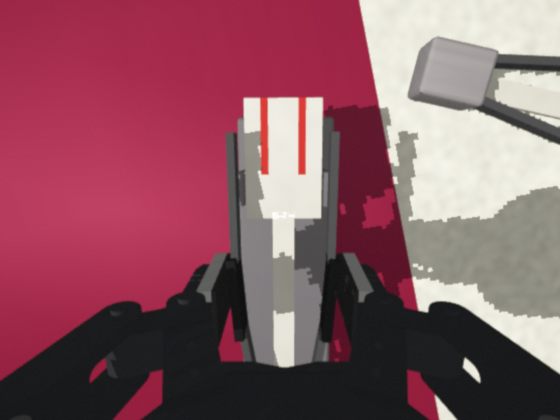

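{"name": "jog_arm", "arguments": {
  "steps": [
    [[0,0,0],0]
  ],
  "grip": 0.6
}}

```text
time_s: 14.43
ee_pos: [0.5148, -0.3243, 0.0508]
orientation: [-1.886, 2.406, -0.1]
force: [-0.1, 1.3, 3.3]
width: 0.0362
```

```bash
python3 - <<'E'
from h import *
for i in range(3):
  camera('scene');print(read_state()['width'])
im=camera('wrist');P=camera_params('wrist');cv2.imwrite('pics/w24.png',cv2.resize(im[70:370,200:380],None,fx=2,fy=2)[:,:,::-1])
tilt();go([0.514,-0.3245,0.05],166)
E
```

```text
0.03428174052793051
0.03441690020105094
0.03414451635347733
tool z [ 1.055e-01 -5.000e-04 -9.944e-01]
tcp [ 0.5149 -0.3243  0.0511] tooly ang 166.14 w 0.0344 t 14.63 F [-0.13  1.02  3.81]
shift mm [0.5 0.9 1. ] norm [0.0015 0.0032 0.0033] rows 0.0 turn deg 0.14 norm 0.0023 rows 0.0
```

View pics/w24.png

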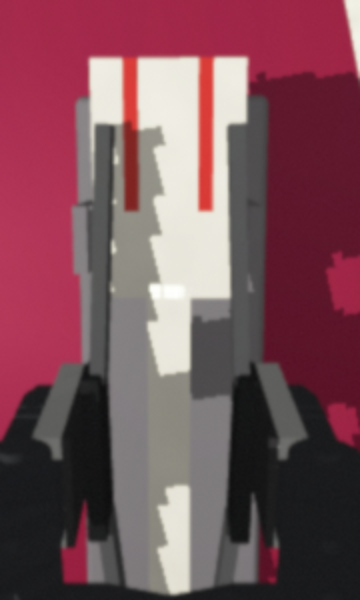

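{"name": "jog_arm", "arguments": {
  "steps": [
    [[0,0,-0.002],0]
  ],
  "grip": 0.655
}}

```text
time_s: 14.72
ee_pos: [0.5151, -0.3242, 0.0519]
orientation: [-1.887, 2.405, -0.101]
force: [0.1, -0.1, -0.1]
width: 0.0294
```

```bash
python3 - <<'E'
from h import *
for i in range(3):
  camera('scene');print(read_state()['width'])
im=camera('wrist');P=camera_params('wrist');cv2.imwrite('pics/w25.png',cv2.resize(im[70:370,200:380],None,fx=2,fy=2)[:,:,::-1])
tilt();go([0.514,-0.3245,0.05],166)
for n in('tip_l','tip_r'):
  for r in landmark_of(n,'wrist')[:2]:print(n,r)
E
```

```text
0.0295147506350067
0.02948090074335265
0.029691585323586664
tool z [ 1.055e-01 -6.000e-04 -9.944e-01]
tcp [ 0.5148 -0.3244  0.0516] tooly ang 166.13 w 0.0295 t 14.92 F [ 1.   -0.13  0.81]
shift mm [0.4 0.9 1.5] norm [0.0013 0.0031 0.0052] rows 0.0 turn deg 0.13 norm 0.0021 rows 0.0
tip_l {'centre': [268.2, 131.7], 'conf': 0.88}
tip_l {'centre': [305.6, 133.5], 'conf': 0.85}
tip_r {'centre': [268.2, 131.7], 'conf': 0.88}
tip_r {'centre': [305.6, 133.5], 'conf': 0.85}
```

View pics/w25.png

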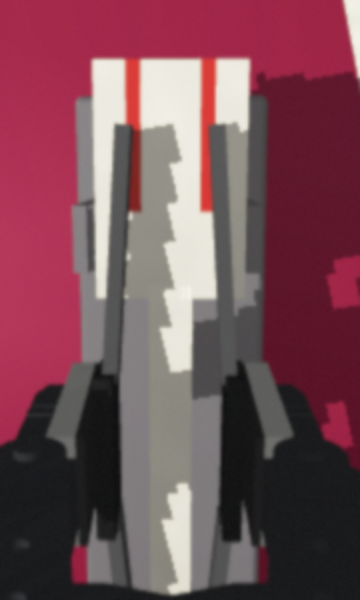

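```bash
python3 - <<'E'
from h import *
P=camera_params('wrist');print(P['T'][:3,3])
for z in(.048,.055,.06):
  a=onz(P,(200+132/2,70+127/2),z);b=onz(P,(200+210/2,70+127/2),z);m=onz(P,(200+133/2,70+100/2),z);n=onz(P,(200+208/2,70+100/2),z)
  print(z,np.linalg.norm(a-b),np.linalg.norm(m-n),a,b)
E
```

```text
[ 0.5672496  -0.34196792  0.18678401]
0.048 0.015675187163561123 0.014974375262938388 [ 0.57722224 -0.33326959  0.048     ] [ 0.57349175 -0.3484944   0.048     ]
0.055 0.014884560698855055 0.014219096410329883 [ 0.57671924 -0.33370831  0.055     ] [ 0.5731769  -0.34816521  0.055     ]
0.06 0.014319827509779346 0.013679611515609499 [ 0.57635996 -0.33402169  0.06      ] [ 0.57295202 -0.34793008  0.06      ]
```

{"name": "jog_arm", "arguments": {
  "steps": [
    [[0,0,0],0]
  ],
  "grip": 0.672
}}

```text
time_s: 15.1
ee_pos: [0.5149, -0.3244, 0.0518]
orientation: [-1.886, 2.406, -0.101]
force: [-0.1, 1.0, 3.3]
width: 0.0283
```

```bash
cat > gap.py <<'E'
from h import *
def show(name):
    for i in range(3): camera('scene');print(round(read_state()['width'],5),end=' ')
    im=camera('wrist');cv2.imwrite(name,cv2.resize(im[95:215,220:350],None,fx=5,fy=5,interpolation=cv2.INTER_CUBIC)[:,:,::-1])
    tilt();return im
E
python3 - <<'E'
from gap import *
show('pics/g1.png');go([0.514,-0.3245,0.05],166)
E
```

```text
0.02786 0.02824 0.02804 tool z [ 1.057e-01 -7.000e-04 -9.944e-01]
tcp [ 0.5149 -0.3244  0.0517] tooly ang 166.13 w 0.0283 t 15.3 F [0.42 0.48 2.18]
shift mm [0.3 1.1 1.6] norm [0.0011 0.0035 0.0054] rows 0.0 turn deg 0.13 norm 0.0021 rows 0.0
```

View pics/g1.png

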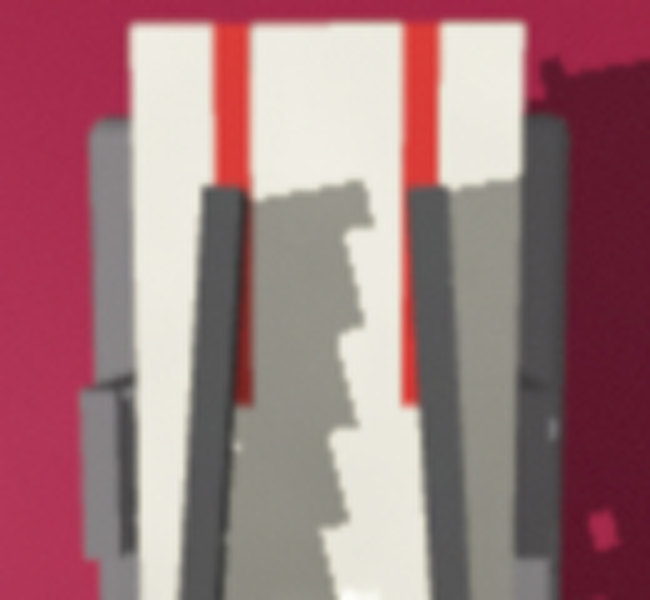

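```bash
python3 - <<'E'
from h import *
p=pose()[0];go(p+[0,0,.1])
E
```

```text
tcp [ 0.5149 -0.3244  0.0517] tooly ang 166.13 w 0.0283 t 15.3 F [0.42 0.48 2.18]
shift mm [ -2.5 -10.3 -99.4] norm [-0.0082 -0.0343 -0.3315] rows 2.4
```

{"name": "jog_arm", "arguments": {
  "steps": [
    [[0,-0.007,-0.066],0]
  ]
}}

```text
time_s: 15.38
ee_pos: [0.5118, -0.3231, 0.068]
orientation: [-1.889, 2.408, -0.089]
force: [-0.9, 0.5, -1.7]
width: 0.0279
```

```bash
python3 - <<'E'
from gap import *
show('pics/g2.png');go([0.514,-0.3245,0.15],166)
im=camera('scene');cv2.imwrite('pics/s26.png',cv2.resize(im[140:240,150:270],None,fx=6,fy=6,interpolation=cv2.INTER_CUBIC)[:,:,::-1])
E
```

```text
0.02805 0.02801 0.02812 tool z [ 0.1058 -0.001  -0.9944]
tcp [ 0.5148 -0.325   0.0715] tooly ang 166.12 w 0.0281 t 15.58 F [-1.09 -0.61 -0.97]
shift mm [ -2.2  -7.2 -78.1] norm [-0.0075 -0.0241 -0.2605] rows 1.9 turn deg 0.12 norm 0.0021 rows 0.0
```

View pics/g2.png

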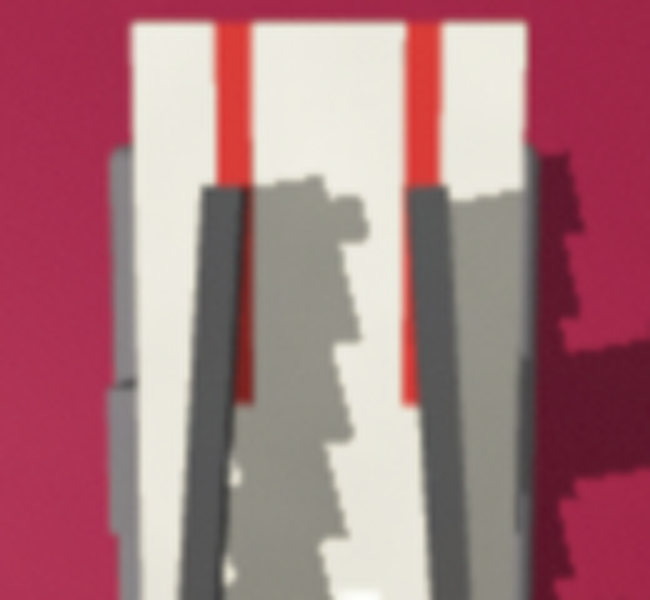

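View pics/s26.png

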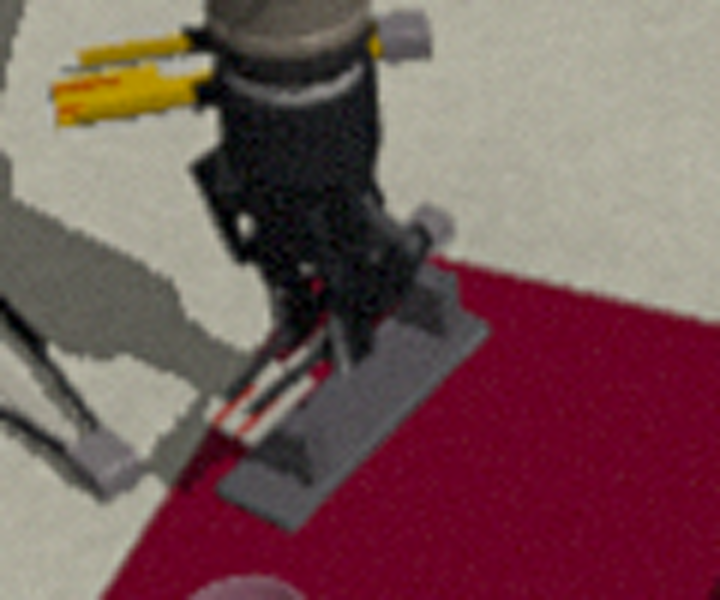

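```bash
python3 - <<'E'
from h import *
go([0.4345,-0.0357,0.125],166)
E
```

```text
tcp [ 0.5143 -0.3247  0.0709] tooly ang 166.12 w 0.0279 t 15.63 F [ 0.04  0.45 -0.1 ]
shift mm [-263.1  140.5  -62.2] norm [-0.877   0.4684 -0.2073] rows 7.3 turn deg 0.12 norm 0.0020 rows 0.0
```

{"name": "jog_arm", "arguments": {
  "steps": [
    [[-0.01,-0.01,-0.11],0]
  ]
}}

```text
time_s: 15.72
ee_pos: [0.5091, -0.3202, 0.0973]
orientation: [-1.889, 2.412, -0.079]
force: [-0.4, 0.6, -0.4]
width: 0.0277
```

```bash
python3 - <<'E'
from gap import *
camera('scene');camera('scene')
tilt();go([0.4345,-0.0357,0.125],166)
E
```

```text
tool z [ 0.1097 -0.0029 -0.994 ]
tcp [ 0.5166 -0.3233  0.1069] tooly ang 166.14 w 0.0282 t 15.82 F [ 1.79 -0.01  0.49]
shift mm [-260.3  145.8  -27.9] norm [-0.8676  0.4861 -0.0928] rows 7.2 turn deg 0.14 norm 0.0024 rows 0.0
```

{"name": "jog_arm", "arguments": {
  "steps": [
    [[-0.1,0.056,-0.02],0],
    [[-0.1,0.056,-0.015],0],
    [[-0.1,0.056,-0.01],0]
  ]
}}

```text
time_s: 16.07
ee_pos: [0.4882, -0.2306, 0.1156]
orientation: [-1.87, 2.417, -0.117]
force: [-0.2, 0.6, -0.7]
width: 0.0279
```

```bash
python3 - <<'E'
from gap import *
show('pics/g3.png');go([0.4345,-0.0357,0.125],166)
E
```

```text
0.0283 0.02801 0.02809 tool z [ 0.112  -0.0082 -0.9937]
tcp [ 0.4884 -0.2296  0.1155] tooly ang 165.67 w 0.0281 t 16.27 F [-0.13 -0.69 -0.49]
shift mm [-174.8   98.6  -17.1] norm [-0.5828  0.3286 -0.0569] rows 4.8 turn deg -0.33 norm -0.0056 rows 0.0
```

View pics/g3.png

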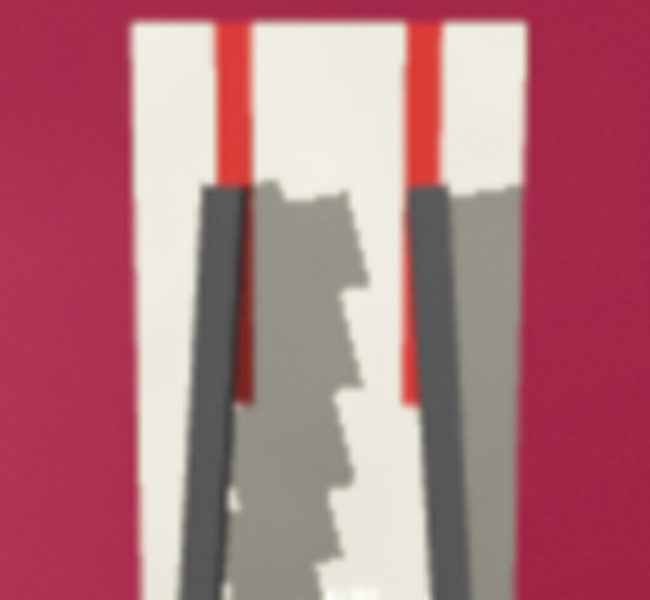

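Grip is steady and the gap hasn't changed. Next I'll carry the forceps on and locate the cap.

{"name": "jog_arm", "arguments": {
  "steps": [
    [[-0.1,0.056,-0.01],0],
    [[-0.1,0.056,-0.01],0],
    [[-0.1,0.056,-0.01],0]
  ]
}}

```text
time_s: 16.52
ee_pos: [0.4634, -0.1395, 0.1196]
orientation: [-1.852, 2.43, -0.125]
force: [0.6, 0.6, 0.3]
width: 0.0285
```

```bash
python3 - <<'E'
from gap import *
np.set_printoptions(precision=4,suppress=True)
show('pics/g4.png');go([0.4345,-0.0357,0.1],166)
I={t:camera(t) for t in('scene','top')};P={t:camera_params(t) for t in I}
for t,n in(('scene',(.4965,-.0517,.05)),('top',(.4965,-.0517,.05))):
    u=proj(P[t],n);print(t,'pred',u);x0,y0=int(u[0])-20,int(u[1])-20
    h=I[t].astype(int)[y0:y0+40,x0:x0+40];m=((h[...,0]>110)&(h[...,0]>2.5*h[...,1])&(h[...,2]<55)).astype(np.uint8)
    nn,l,s,c=cv2.connectedComponentsWithStats(m)
    for i in range(1,nn):
        if s[i][4]>5:print(c[i]+[x0,y0],s[i][4],onz(P[t],c[i]+[x0,y0],.055))
    cv2.imwrite(f'pics/f_{t}.png',cv2.resize(I[t][max(0,y0-30):y0+70,max(0,x0-50):x0+90],None,fx=4,fy=4,interpolation=cv2.INTER_CUBIC)[:,:,::-1])
E
```

```text
0.02792 0.02821 0.0284 tool z [ 0.1157 -0.014  -0.9932]
tcp [ 0.4636 -0.1386  0.1198] tooly ang 164.88 w 0.0278 t 16.72 F [ 0.6  -0.36 -0.56]
shift mm [-91.5  56.9  14.8] norm [-0.3049  0.1896  0.0494] rows 2.6 turn deg -1.12 norm -0.0186 rows 0.2
scene pred [np.float64(291.74424582855283), np.float64(215.8643087233201)]
[292.8974 214.4615] 39 [ 0.4944 -0.0489  0.055 ]
top pred [np.float64(274.7119649743439), np.float64(214.98043095824514)]
[273.3333 214.1905] 21 [ 0.4981 -0.0468  0.055 ]
```

View pics/f_scene.png

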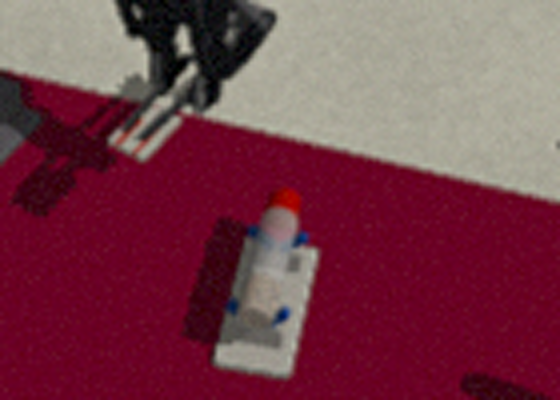

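View pics/f_top.png

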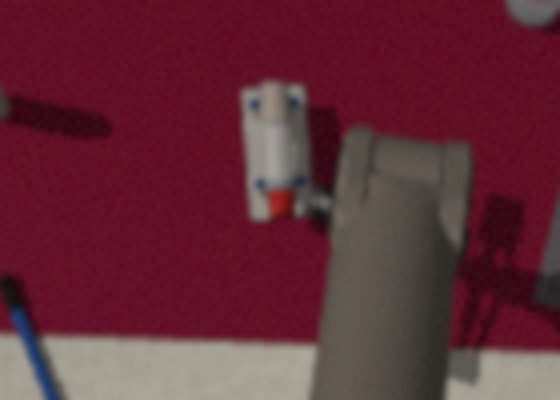

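{"name": "jog_arm", "arguments": {
  "steps": [
    [[-0.085,0.05,0.01],-0.01],
    [[-0.085,0.05,0.015],-0.01],
    [[-0.08,0.045,0.015],0]
  ]
}}

```text
time_s: 17.07
ee_pos: [0.4473, -0.066, 0.1048]
orientation: [-1.853, 2.426, -0.138]
force: [0.1, 0.5, -0.0]
width: 0.0282
```

```bash
python3 - <<'E'
from gap import *
np.set_printoptions(precision=4,suppress=True)
show('pics/g5.png');go([0.434,-0.032,0.093],166)
im=camera('wrist');cv2.imwrite('pics/w30.png',im[:,:,::-1])
P=camera_params('wrist');print(proj(P,[.4963,-.0485,.05]))
E
```

```text
0.02798 0.02816 0.0281 tool z [ 0.1216 -0.0191 -0.9924]
tcp [ 0.4471 -0.0655  0.1048] tooly ang 164.97 w 0.028 t 17.27 F [ 0.09 -0.61  0.17]
shift mm [-28.8  22.6   9.4] norm [-0.096   0.0754  0.0315] rows 0.9 turn deg -1.03 norm -0.0172 rows 0.1
[np.float64(230.90473307635628), np.float64(176.9946794547556)]
```

View pics/w30.png

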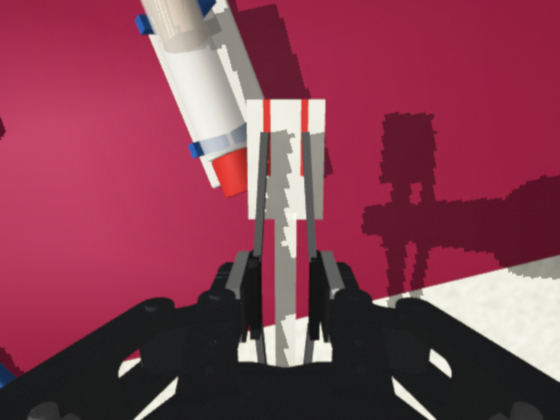

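{"name": "jog_arm", "arguments": {
  "steps": [
    [[-0.05,0.04,0.016],-0.017]
  ]
}}

```text
time_s: 17.4
ee_pos: [0.4433, -0.0527, 0.1002]
orientation: [-1.868, 2.412, -0.145]
force: [1.6, 0.8, -0.3]
width: 0.0282
```

```bash
python3 - <<'E'
from gap import *
camera('scene');camera('scene');tilt();go([0.434,-0.032,0.093],166)
E
```

```text
tool z [ 0.1206 -0.019  -0.9925]
tcp [ 0.4398 -0.0487  0.0985] tooly ang 165.89 w 0.0286 t 17.5 F [-0.67  0.34 -1.28]
shift mm [-14.7  10.3   4.4] norm [-0.0491  0.0344  0.0147] rows 0.4 turn deg -0.11 norm -0.0018 rows 0.0
```

{"name": "jog_arm", "arguments": {
  "steps": [
    [[-0.049,0.034,0.015],0]
  ]
}}

```text
time_s: 17.58
ee_pos: [0.4364, -0.0356, 0.094]
orientation: [-1.871, 2.413, -0.142]
force: [0.7, 0.4, -1.1]
width: 0.0285
```

```bash
python3 - <<'E'
from gap import *
show('pics/g6.png');go([0.434,-0.032,0.093],166)
im=camera('wrist');cv2.imwrite('pics/w31.png',im[:,:,::-1])
P=camera_params('wrist');print(proj(P,[.4963,-.0485,.05]),proj(P,[.4963,-.0485,.097]))
im=camera('scene');cv2.imwrite('pics/s31.png',cv2.resize(im[150:270,220:350],None,fx=5,fy=5,interpolation=cv2.INTER_CUBIC)[:,:,::-1])
E
```

```text
0.02809 0.0279 0.02807 tool z [ 0.121  -0.0195 -0.9925]
tcp [ 0.4346 -0.0332  0.0932] tooly ang 165.85 w 0.0283 t 17.78 F [ 1.    0.4  -1.06]
shift mm [-1.   0.9  0.1] norm [-0.0034  0.0031  0.0002] rows 0.0 turn deg -0.15 norm -0.0026 rows 0.0
[np.float64(282.1136213975957), np.float64(138.51628069616652)] [np.float64(279.9958545753775), np.float64(130.92527028148243)]
```

View pics/w31.png

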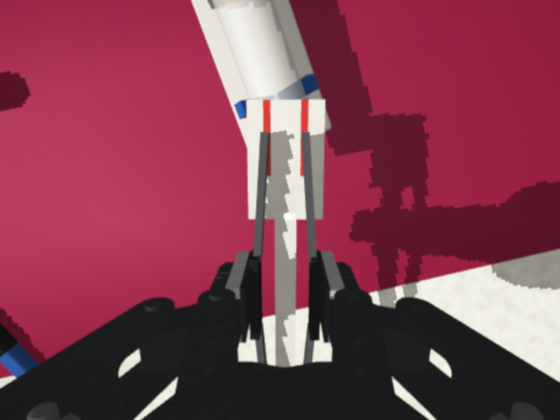

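View pics/s31.png

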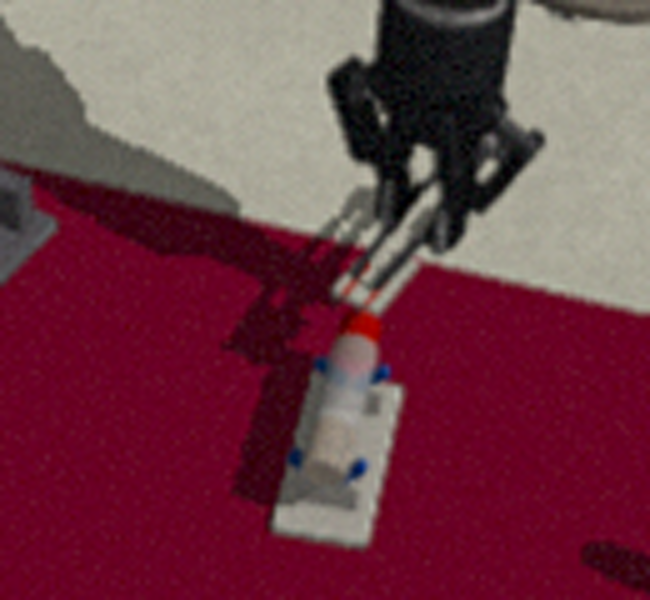

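View pics/g6.png

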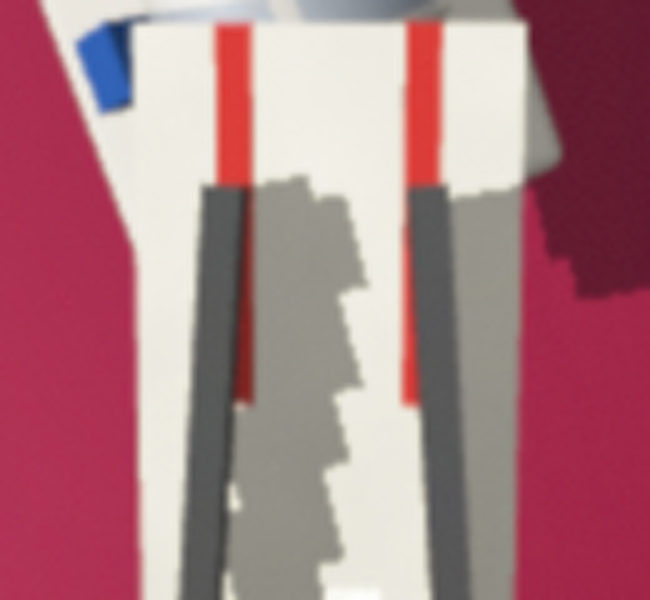

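```bash
python3 - <<'E'
from gap import *
w=[];q=[]
for i in range(54):
    camera('scene');s=read_state();w.append(s['width']);q.append(s['ee_pos'])
print(np.mean(w),np.min(w),np.max(w),np.ptp(q,0),s['time_s'],s['force'])
im=show('pics/g7.png')
T=camera_params('wrist')
P={t:camera_params(t) for t in('scene','top')};W=T
# tips z check: triangulate marks seen by scene vs wrist
r=landmark_of('marks_mid','scene')
print([ (x['conf'],x['centre']) for x in r[:3]])
rw=landmark_of('marks_mid','wrist');print(rw[:1])
for x in r[:3]:print(tri([ray(P['scene'],x['centre']),ray(W,rw[0]['centre'])]))
camera('top');im=camera('top');cv2.imwrite('pics/t7.png',im[:,:,::-1])
im=camera('scene');cv2.imwrite('pics/s7b.png',im[:,:,::-1])
E
```

```text
0.028151680647630614 0.027660897757677303 0.028781502603552774 [0.00072883 0.0011649  0.00040407] 20.5833 [-0.59399912 -0.51410477  0.35472882]
0.02805 0.02792 0.02771 tool z [ 0.1206 -0.019  -0.9925]
[(0.66, [160.3, 151.8]), (0.62, [294.1, 206.1]), (0.62, [133.2, 186.2])]
[{'centre': [284.5, 127.4], 'conf': 0.77}]
(array([ 0.57162518, -0.18297079,  0.34955608]), [np.float64(0.16814587089787444), np.float64(0.16814587089787436)])
(array([ 0.49629797, -0.04758777,  0.09417002]), [np.float64(0.0016034051817209486), np.float64(0.0016034051817209415)])
(array([ 0.61276344, -0.20178515,  0.29747669]), [np.float64(0.20487165323394654), np.float64(0.20487165323394646)])
```

View pics/g7.png

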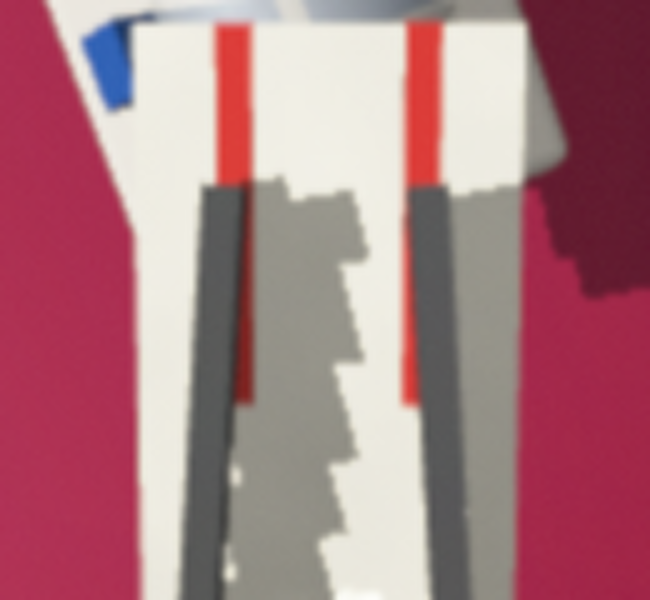

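View pics/s7b.png

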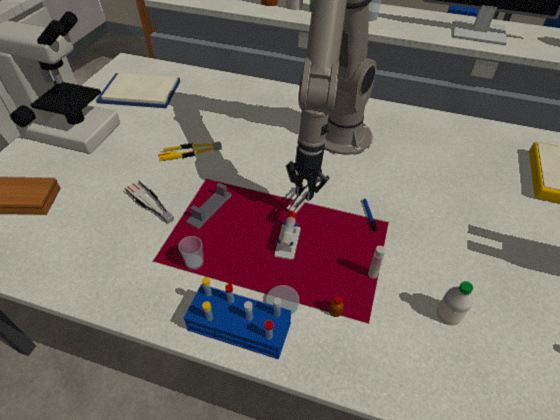

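The marks midpoint triangulates to (0.496, -0.048, 0.094), directly over the cap at (0.496, -0.049) and about 3 cm above its top. The gap held steady for 2.7 s, and none of the other things look moved.

```bash
python3 - <<'E'
from station import *
print(job_done());s=read_state();print(s['time_s'],s['width'])
E
```

```text
the job is handed in; nothing more can be done
None
the job is handed in; nothing more can be done
```

I laid the red-capped vial in the cradle and let go of it, then took the forceps off their rest. I handed the job in at about 21 s with the tips held at the marks over the red cap. No verdict was reported.

- **Vial:** The gripper could only point down, so I gripped the vial lightly and tipped it about its foot until it lay on the bench. I then gripped it at its middle and placed it in the saddles. The pictures after release and at the end show it lying in both saddles, cap overhanging the near end.
- **Forceps:** I squeezed the smaller dark pair, by the thumb grips, to about 28 mm (28.15 mm average, 27.7–28.8 mm reading noise). From the wrist picture the tip gap is about 12.1–12.7 mm, and the blade tips sit on the red marks. The tips never shut.
- **Hold:** It stayed steady for about 2.7 s, with the tool moving about 1 mm at most. The point between the marks came out about 1 mm from the cap centre and roughly 3 cm above the cap's top.

**Checks that were not exact:**
- **Tool tilt:** The tool's tilt crept up to about 7° over the job. It was already about 6° when I took hold of the level forceps, so they should be within 1–2° of level. I worked that out from the tool's orientation and did not measure the forceps directly.
- **Cap position:** The two fixed cameras differed by about 4 mm on where the cap is.
- **Other things on the bench:** They look unmoved in the last scene picture, but I did not measure them.

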